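# Find the cam key that opens the pattern chest

### The arm

A 7-joint arm with a two-finger parallel gripper is mounted at the origin on the work surface. World frame = base frame: x ahead of the robot, y to its left, z up, the work surface at z = 0. Lengths are in m, angles in degrees, forces in N, time in s.
With the tool pointing down it reaches from about 0.35 to 0.9 m from the base axis. Payload 7.2 kg.
Tool frame: the origin (TCP) lies midway between the tips of the shut fingers; the grasp point (between the pads) lies 19 mm behind it; z points along the fingers, y is the direction in which the jaws open and shut (so a half turn about z gives the same grasp; the last joint's range is limited). The gripper opens to 85 mm and grips with 20 to 120 N. Pads are 22 mm wide; open, the fingers measure 114 mm over their backs; the gripper's body (76 mm by 85 mm) begins 54 mm behind the grasp point. The pads swing forward as they close: fully open they stand 13 mm farther back than shut.
Start: joints at [-73.579, 23.554, -0.728, 91.456, 0.321, 64.991, -4.71], TCP at [0.217, 0.586, 0.209] pointing down, gripper open.
Joint ranges: [-169.25, 169.25], [-16.82, 113.86], [-84.01, 82.57], [7.8, 145.47], [-59.2, 239.2], [7.22, 106.19], [-163.78, 163.78]. Speed limits (degrees/s): [136.94, 136.94, 172.46, 172.46, 180, 180, 180].

### API

Orientations are given as a 3x3 rotation matrix whose columns are the frame's x, y, z axes.
In Python, from rig import r, optics, workorder gives the robot as it stands.
- The arm moves only by the tool jog_arm, never from a script. Its argument "deltas" is a list of rows, each a list of 2 entries, a list of its own where there are three numbers: the shift along the tool's x, y, z in mm, then the turn, a rotation vector about the tool's x, y, z in rad. A call has 1 to 20 rows; each row is the pose to reach, as a shift and turn from the pose commanded when the call began, along the tool's axes at that moment; what a row does not reach only later rows make up. A row lasts 1/10 s, in which the tool goes at most 50 mm and 8.59 degrees, less where a joint would pass 70% of its speed; a pose out of reach is approached as far as the arm can. A call with a gripper value outside its range is refused whole. "claw" is the opening, from -1 (shut) to 1 (fully open), set as the call begins (left out, the last holds). The fingers move at their own pace and stop on an object; "grip_force" is the grip in N (left out, the last holds). Time passes only in rows, so rows that repeat a pose let the fingers close. It gives the time, the measured TCP pose, the force and the opening at its end, in the units of the state.
- r.state(): the state, without advancing time (a new reading comes with each control period).
- optics.capture(name): name is "side" or "top"; returns a dict with "img" (384x512x3 uint8, red, green, blue), "fx", "fy", "cx", "cy" (pixels), "dist" ([k1, k2, p1, p2, k3] as OpenCV has them; the pictures are not rectified), "extrinsics" (4x4, takes a point from world to camera coordinates). Camera axes: x right, y down, z forward; pixel columns grow to the right and rows downward; lengths in m; the calibration is good to about 2 mm. A picture is of the moment at which its call begins. There is no depth.
- workorder.finish_job(): hands the job in, once; it reports no verdict.
The state is a dict: "t": time; "joint_positions": joint angles; "qd": joint speeds; "tau": joint torques, N m; "tcp_pos": TCP position; "orientation": TCP orientation; "contact_force": force on the tool from outside, world axes, zero at the start; "ft_torque": the same for the moment, N m; "finger_gap": opening from 0.0 (shut) to 1.0 (fully open).
Only numpy, scipy, OpenCV 4.12 (cv2) and the standard library are available. Lean on these libraries where they do the work, as an engineer would, in place of code of your own. Each camera call takes 0.05 s, during which the arm holds its last target.

### The job

One of the two flat-topped keys in the rack (the round-topped one is an uncut blank: leave it there) opens the cam lock on the sloping front of the green pattern chest. Try the keys one at a time, each pushed fully home, until one turns the latch fully open; put each key you have tried in the shallow steel tray, the one that worked included, and do not touch keys still in the rack once the latch is open. Leave the latch open, and leave the other things on the bench where they are.

Things in the scene. Friction and masses are not known exactly. Their poses are not given: they have to be found in the camera images.
- key_a_bow (a point): centre of the bow (grip slab) of a flat steel cam key, one of two, standing blade-down in the rack. z runs along the key from blade to bow (up in the rack), x across its thickness, y across its width; same after a half turn about z. Bow 12 mm in x, 34 in y, 26 in z: pinch it across its 12 mm. Shoulder's underside 27 mm below. Which key fits changes from run to run and cannot be seen.
- key_a: the same key, about 90 g, origin at the underside of its shoulder (14 x 38 mm), which stops it in lock and rack. Blade below: 4 mm thick (x), 32 wide (y), 40 long, last 5 mm tapered to 2.8 x 18. Both blade edges have a notch 8.5 mm tall, at a height that differs from key to key, hidden in the rack
- key_b_bow (a point): centre of the bow (grip slab) of a flat steel cam key, one of two, standing blade-down in the rack. z runs along the key from blade to bow (up in the rack), x across its thickness, y across its width; same after a half turn about z. Bow 12 mm in x, 34 in y, 26 in z: pinch it across its 12 mm. Shoulder's underside 27 mm below. Which key fits changes from run to run and cannot be seen.
- key_b: the same key, about 90 g, origin at the underside of its shoulder (14 x 38 mm), which stops it in lock and rack. Blade below: 4 mm thick (x), 32 wide (y), 40 long, last 5 mm tapered to 2.8 x 18. Both blade edges have a notch 8.5 mm tall, at a height that differs from key to key, hidden in the rack
- blank: uncut key blank standing in the rack among the keys: same shoulder (its origin: middle of the underside) and blade but no notch, and a round knob 26 mm across, top 32 mm above the shoulder, in place of the flat bow. Never fits: leave it in its pocket
- lock_slot (a point): centre of the outer face of the brass lock drum, 56 mm across, 7 mm proud of the chest's sloping panel. z points out of the face, 30 degrees from vertical, up and towards the robot; x along the key slot (36 mm in x, 8 in y); turns with the drum. A key goes in along -z, its width along the slot, till its shoulder rests on the drum: bow centre 27 mm out from here
- latch (a joint): angle of the drum and its flat steel latch arm (reaches 64 mm from the axis, below the drum's face): 0 to 0.1 = shut, arm up the slope between two jaws; grows clockwise as seen facing the drum, to a stop at 1.4 rad = open, arm sideways. The drum trails the key by up to 0.15 rad. Friction 0.06 N m; stays where left
- rack_top (a point): centre of the top of the wooden key rack, a fixed block 64 (x) x 190 (y) x 48 mm tall with three pockets 55 mm apart along its y, 43 mm deep with about 1 mm of play; lift keys straight up at least 45 mm. It stands on one side of the bench, left or right
- tray_in (a point): centre of the inner floor of the shallow dark steel tray for tried keys, fixed, outside 170 (x) x 190 (y) x 22 mm tall, walls and floor 4 mm; on the side of the bench opposite the rack
- chest: green steel pattern chest, fixed; origin at the centre of its underside; 200 mm deep (x), 260 wide (y), 75 mm tall at its front (-x, towards the robot), rising at 30 degrees to 190 mm at its back. Every key goes fully home in its lock, but a wrong one turns only 0.2 to 0.4 rad, then hits a hidden ward: turn it back before pulling out. Pull the right key out only with the latch fully open or shut
- sleeve_a: standing aluminium sleeve, 38 mm thick, 60 mm tall, in front of the chest; bystander, origin at the centre of its underside
- sleeve_b: standing aluminium sleeve, 32 mm thick, 75 mm tall, in front of the chest; bystander, origin at the centre of its underside
- sleeve_c: standing aluminium sleeve, 36 mm thick, 65 mm tall, on the far side of the key rack; bystander, origin at the centre of its underside
- rammer: standing wooden hand rammer, up to 60 mm thick, 170 mm tall, beyond one side of the bench; bystander, origin at the centre of its underside
- pot: grey plastic pot, 84 mm wide, 100 mm tall, beyond one side of the bench; bystander, origin at the centre of its underside
- spatula: moulder's spatula lying flat near the robot, 280 mm long along its x, blade 65 mm wide, 20 mm high; bystander

How it is judged (in metres and radians):
On the way, in this order (a step that is already met when the one before it is completed fails the run):
1. a key is fully home in the lock (within 3.5 mm, square to it) with the latch still shut (below 0.3 rad) (((x of key_a_bow in the frame of lock_slot between -0.006 and 0.006 m and y of key_a_bow in the frame of lock_slot between -0.006 and 0.006 m and z of key_a_bow in the frame of lock_slot below 0.0305 m and angle between the z axis of key_a_bow and the z axis of lock_slot, either way round below 0.15 rad) or (x of key_b_bow in the frame of lock_slot between -0.006 and 0.006 m and y of key_b_bow in the frame of lock_slot between -0.006 and 0.006 m and z of key_b_bow in the frame of lock_slot below 0.0305 m and angle between the z axis of key_b_bow and the z axis of lock_slot, either way round below 0.15 rad)) and value of joint latch below 0.3 rad), for 0.05 s.
2. a key fully home in the lock has turned the latch past 1.2 rad (((x of key_a_bow in the frame of lock_slot between -0.006 and 0.006 m and y of key_a_bow in the frame of lock_slot between -0.006 and 0.006 m and z of key_a_bow in the frame of lock_slot below 0.0305 m and angle between the z axis of key_a_bow and the z axis of lock_slot, either way round below 0.15 rad) or (x of key_b_bow in the frame of lock_slot between -0.006 and 0.006 m and y of key_b_bow in the frame of lock_slot between -0.006 and 0.006 m and z of key_b_bow in the frame of lock_slot below 0.0305 m and angle between the z axis of key_b_bow and the z axis of lock_slot, either way round below 0.15 rad)) and value of joint latch above 1.2 rad), for 0.05 s.
At the end, for the whole second after the job is handed in: The latch is open (over 1.2 rad); at least one key is in the tray; every key is either in the tray (bow centre inside its outline, less than 50 mm above its floor) or still in its rack pocket (within 8 mm of its start); all keys are at rest; the blank is still in its pocket (within 8 mm) (value of joint latch above 1.2 rad and ((x of key_a_bow in the frame of tray_in between -0.085 and 0.085 m and y of key_a_bow in the frame of tray_in between -0.095 and 0.095 m and z of key_a_bow in the frame of tray_in below 0.05 m) or (x of key_b_bow in the frame of tray_in between -0.085 and 0.085 m and y of key_b_bow in the frame of tray_in between -0.095 and 0.095 m and z of key_b_bow in the frame of tray_in below 0.05 m)) and ((x of key_a_bow in the frame of tray_in between -0.085 and 0.085 m and y of key_a_bow in the frame of tray_in between -0.095 and 0.095 m and z of key_a_bow in the frame of tray_in below 0.05 m) or distance of key_a_bow from where it was at the start of the episode below 0.008 m) and ((x of key_b_bow in the frame of tray_in between -0.085 and 0.085 m and y of key_b_bow in the frame of tray_in between -0.095 and 0.095 m and z of key_b_bow in the frame of tray_in below 0.05 m) or distance of key_b_bow from where it was at the start of the episode below 0.008 m) and linear speed of each of key_a, key_b below 0.02 m/s and distance of blank from where it was at the start of the episode below 0.008 m); the robot touches nothing.
It fails at once if a key still in the rack is touched by the fingers after the latch was opened (value of joint latch above 1.2 rad and ((contact force between the fingers and key_a above 1 N and distance of key_a_bow from where it was at the start of the episode below 0.008 m) or (contact force between the fingers and key_b above 1 N and distance of key_b_bow from where it was at the start of the episode below 0.008 m))).
It fails at once if one of the other things on the bench is moved more than 30 mm (distance of any of sleeve_a, sleeve_b, sleeve_c, rammer, pot, spatula from where it was at the start of the episode above 0.03 m).
It also fails if it takes over 72 s, if anything falls off the work surface, if the arm or the gripper's body presses on something with over 40 N, if the wrist force passes 120 N, or if a joint passes its speed limit or range.

## Working session

There is one attempt and no reset: what is moved stays moved. The work goes in short steps, Python scripts to look and compute and a tool call to move; the robot and the scene stay as the last step left them, time stands still between calls to the robot, and variables do not carry over. Pictures are saved under pics/ and viewed, and the job is handed in when it is done.

Besides the shell and the picture viewer there is one more tool, called in YAML: its name, and indented under it one key for each argument. jog_arm: Moves the arm, as the interface text tells. Its arguments: {"type":"object","properties":{"deltas":{"type":"array","items":{"type":"array"}},"claw":{"type":"number"},"grip_force":{"type":"number"}},"required":["deltas"]}

```bash
ls; mkdir -p pics; python3 - <<'E'
from rig import r, optics, workorder
import cv2,numpy as np
s=r.state(); print(s)
for n in("side","top"):
    c=optics.capture(n); cv2.imwrite(f"pics/{n}0.png",c["img"][:,:,::-1]); 
    print(n,c["fx"],c["fy"],c["cx"],c["cy"],c["dist"],np.round(c["extrinsics"],4).tolist())
E
```

```text
pics
{'t': 0.0, 'joint_positions': array([-73.58020763,  23.60172713,  -0.72808344,  91.50199197,
         0.3198005 ,  64.99003369,  -4.71030251]), 'qd': array([ 0.04835894,  0.06787826,  0.01592687, -0.0162515 ,  0.04541397,
        0.20509557,  0.06434241]), 'tau': array([-1.17830656e-03, -6.00614190e+01,  6.81830272e-01, -2.99422860e+01,
        1.37850447e-02,  1.05176514e-02, -1.27343904e-05]), 'tcp_pos': array([0.21697373, 0.5855835 , 0.20844921]), 'orientation': array([[-9.37723914e-01,  3.47381125e-01, -4.62894040e-04],
       [ 3.47381420e-01,  9.37722667e-01, -1.53257420e-03],
       [-9.83211158e-05, -1.59793227e-03, -9.99998718e-01]]), 'contact_force': array([ 0.10157447, -0.65055568, -0.02772712]), 'ft_torque': array([ 0.02004078, -0.0227274 ,  0.02610276]), 'finger_gap': 1.002821893424603}
side 495.03207462928316 495.03207462928316 258.6725231012927 192.75218917687667 [0.07111398 0.         0.         0.         0.        ] [[0.9242, -0.3819, -0.0023, -0.4913], [-0.2333, -0.5599, -0.7951, 0.1808], [0.3024, 0.7353, -0.6065, 1.328], [0.0, 0.0, 0.0, 1.0]]
top 363.9182134096233 363.9182134096233 256.75103575900886 192.4304950748886 [0.00310196 0.         0.         0.         0.        ] [[-0.0071, -0.9999, -0.0123, 0.014], [-0.9961, 0.0081, -0.0881, 0.5302], [0.0882, 0.0116, -0.996, 1.2383], [0.0, 0.0, 0.0, 1.0]]
```

View pics/side0.png

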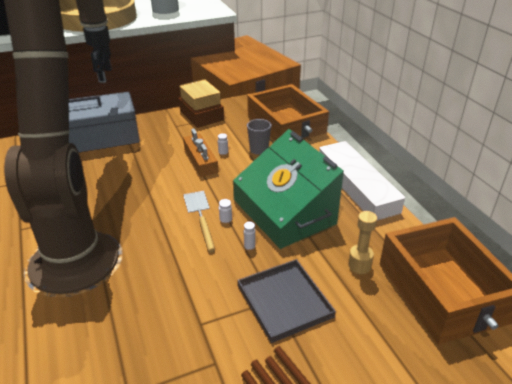

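View pics/top0.png

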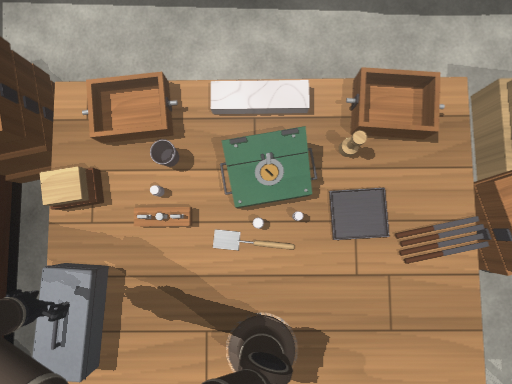

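```bash
cat > h.py <<'E'
import numpy as np,cv2
from rig import r,optics,workorder
def cam(n):
    c=optics.capture(n); c["K"]=np.array([[c["fx"],0,c["cx"]],[0,c["fy"],c["cy"]],[0,0,1]]); return c
def proj(c,P):
    E=np.array(c["extrinsics"]); 
    return cv2.projectPoints(np.atleast_2d(np.array(P,float)),cv2.Rodrigues(E[:3,:3])[0],E[:3,3],c["K"],np.array(c["dist"]))[0][:,0]
def ray(c,uv):
    E=np.array(c["extrinsics"]); R=E[:3,:3]
    p=cv2.undistortPoints(np.array([[uv]],float),c["K"],np.array(c["dist"]))[0,0]
    d=R.T@np.array([p[0],p[1],1]); return -R.T@E[:3,3],d/np.linalg.norm(d)
def onz(c,uv,z):
    o,d=ray(c,uv); return o+d*(z-o[2])/d[2]
def tri(c1,u1,c2,u2):
    o1,d1=ray(c1,u1);o2,d2=ray(c2,u2)
    A=np.stack([d1,-d2],1);t=np.linalg.lstsq(A,o2-o1,rcond=None)[0]
    a=o1+d1*t[0];b=o2+d2*t[1];return (a+b)/2,np.linalg.norm(a-b)*1e3
def crop(img,x0,y0,x1,y1,k,name):
    cv2.imwrite(name,cv2.resize(img[y0:y1,x0:x1,::-1],None,fx=k,fy=k,interpolation=cv2.INTER_CUBIC))
E
python3 - <<'E'
from h import *
s=cam("side");t=cam("top")
crop(s["img"],170,115,240,185,8,"pics/s_rack.png")
crop(t["img"],125,195,200,240,10,"pics/t_rack.png")
crop(s["img"],225,125,350,245,6,"pics/s_lock.png")
crop(t["img"],215,120,325,220,7,"pics/t_lock.png")
E
```

```text
(no output)
```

View pics/s_rack.png

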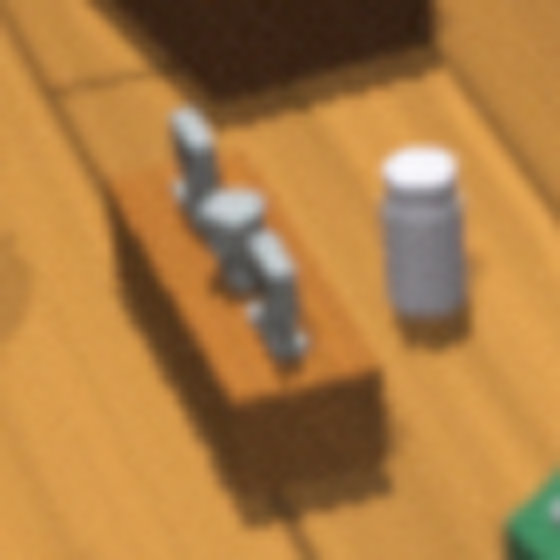

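View pics/t_rack.png

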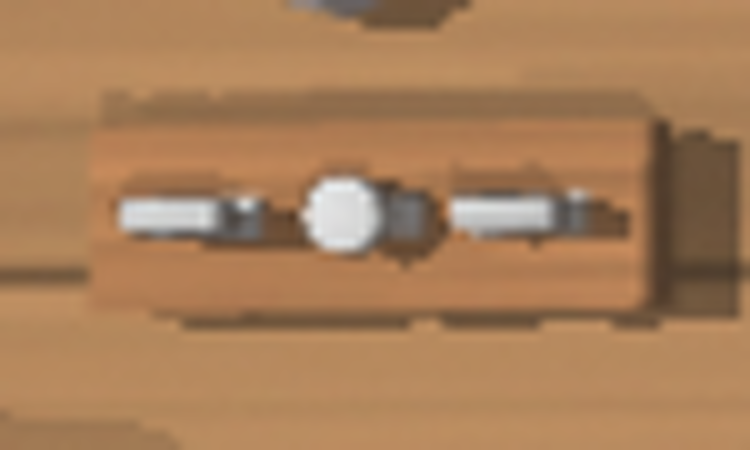

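View pics/s_lock.png

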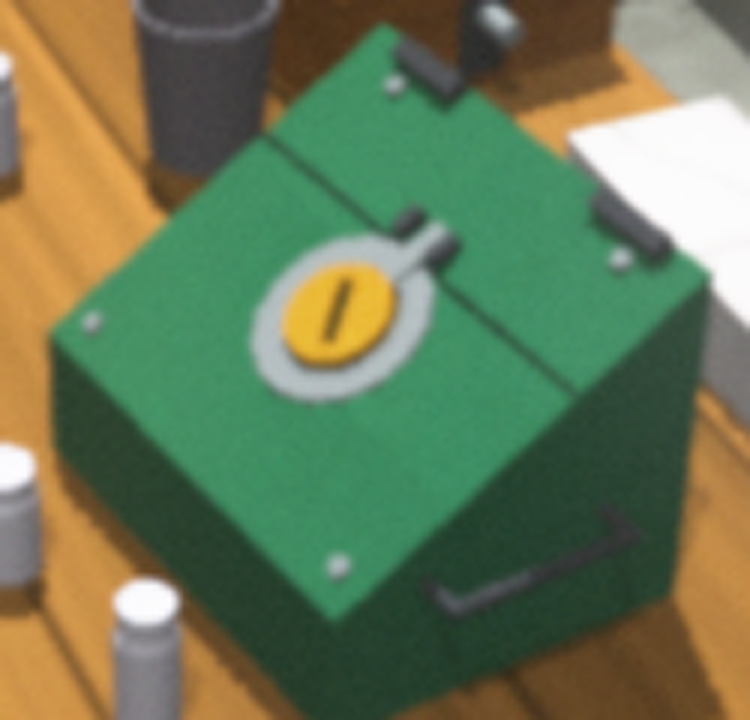

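View pics/t_lock.png

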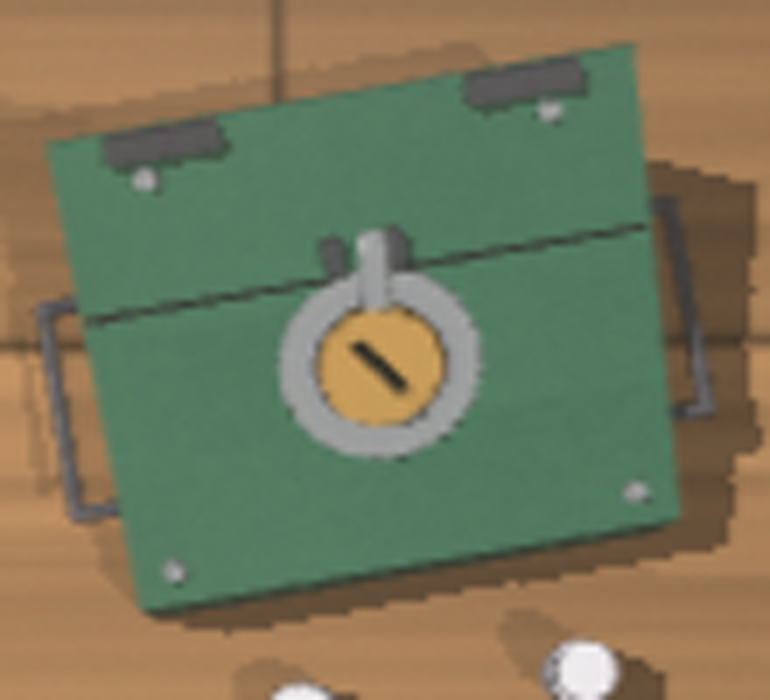

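```bash
python3 - <<'E'
from h import *
s=cam("side");t=cam("top")
def m(c,box,f):
    x0,y0,x1,y1=box; im=c["img"].astype(int); o=np.zeros(im.shape[:2],np.uint8); o[y0:y1,x0:x1]=f(im[y0:y1,x0:x1]); return o
brass=lambda i:((i[...,0]>140)&(i[...,0]-i[...,2]>70)).astype(np.uint8)
cen={}
for n,c,b in(("s",s,(265,160,298,192)),("t",t,(255,155,285,188))):
    k=m(c,b,brass); cs,_=cv2.findContours(k,cv2.RETR_EXTERNAL,cv2.CHAIN_APPROX_NONE); cn=max(cs,key=cv2.contourArea)
    f=np.zeros_like(k);cv2.drawContours(f,[cn],-1,1,-1); yy,xx=np.nonzero(f); cen[n]=(xx.mean(),yy.mean()); print(n,cen[n],cv2.fitEllipse(cn),f.sum())
    # slot: darkness-weighted within filled, eroded
    e=cv2.erode(f,np.ones((5,5))); g=c["img"][...,0].astype(float); yy,xx=np.nonzero(e); base=np.median(g[yy,xx]); w=np.clip(base-g[yy,xx]-25,0,None)
    mu=np.array([(w*xx).sum(),(w*yy).sum()])/w.sum(); d=np.stack([xx,yy],1)-mu; C=(w[:,None]*d).T@d/w.sum(); ev,V=np.linalg.eigh(C); print(" slot mean",mu,"dir",V[:,1],np.sqrt(ev)); cen[n+"d"]=(mu,V[:,1])
print(tri(s,cen["s"],t,cen["t"])); print(tri(s,cen["sd"][0],t,cen["td"][0]))
# key tops: bright masks in top
for n,c,b in(("t",t,(130,200,190,235)),("s",s,(185,120,212,165))):
    k=m(c,b,lambda i:((i.min(-1)>165)&(i.max(-1)-i.min(-1)<40)).astype(np.uint8))
    nn,l,st,ce=cv2.connectedComponentsWithStats(k)
    for i in range(1,nn):
        if st[i,4]>4: print(n,ce[i],st[i], onz(c,ce[i],.088 if 1 else 0))
E
```

```text
s (np.float64(280.9430894308943), np.float64(176.8211382113821)) ((280.9395751953125, 176.8299102783203), (14.48000717163086, 19.550304412841797), 56.994258880615234) 246
 slot mean [280.77449568 176.27665706] dir [-0.31295483  0.94976801] [0.64149285 2.85643526]
t (np.float64(268.9422222222222), np.float64(171.96444444444444)) ((268.9437255859375, 171.96884155273438), (15.337871551513672, 16.836061477661133), 66.83638763427734) 225
 slot mean [268.78811122 171.88446788] dir [-0.73373519 -0.67943555] [0.61283436 2.76674466]
(array([ 0.5864502 , -0.03079373,  0.13357272]), np.float64(1.8420981848570408))
(array([ 0.5863251 , -0.03021633,  0.13514769]), np.float64(1.5127496083498229))
t [158.58536585 216.02439024] [155 213   8   7  41] [0.44955489 0.33186749 0.088     ]
t [141. 216.] [137 215   9   3  27] [0.45006836 0.38975562 0.088     ]
t [174.37037037 215.88888889] [170 215  10   3  27] [0.4496106  0.27995961 0.088     ]
s [193.5 130.5] [192 129   4   4  10] [0.4517782  0.39030086 0.088     ]
s [198.63157895 140.26315789] [196 139   6   4  19] [0.44920114 0.32224458 0.088     ]
s [203.5        146.16666667] [202 144   4   5  12] [0.45303315 0.28078952 0.088     ]
```

```bash
python3 - <<'E'
from h import *
s=cam("side");t=cam("top")
# top corners by green mask quad
im=t["img"].astype(int); g=((im[...,1]-im[...,0]>25)&(im[...,1]-im[...,2]>5)).astype(np.uint8)
cs,_=cv2.findContours(g,cv2.RETR_EXTERNAL,cv2.CHAIN_APPROX_NONE); cn=max(cs,key=cv2.contourArea)
h=cv2.convexHull(cn); q=cv2.approxPolyDP(h,6,True)[:,0]; print(q.tolist(), cv2.contourArea(cn))
FL,FR,BL,BR=[onz(t,(u-.5,v-.5),z) for u,v,z in((235.7,207.1,.075),(312.1,194,.075),(221.7,140.4,.19),(305.6,126.1,.19))]
for p in(FL,FR,BL,BR):print(p.round(4))
print("front yaw",np.degrees(np.arctan2(*(FL-FR)[:2]*[-1,1])),np.linalg.norm(FL-FR),"back",np.degrees(np.arctan2(*(BL-BR)[:2]*[-1,1])),np.linalg.norm(BL-BR))
# side corners: FL, FR, BL(?)  
S={"FL":(50/6+225,335/6+125),"FR":(333/6+225,618/6+125),"BL":(385/6+225,25/6+125),"BR":(708/6+225,275/6+125)}
T={"FL":(235.7,207.1),"FR":(312.1,194),"BL":(221.7,140.4),"BR":(305.6,126.1)}
for k in S:
    a=np.array(S[k])-.5;b=np.array(T[k])-.5
    print(k,tri(s,a,t,b))
yaw=np.radians(-0)
E
```

```text
[[307, 153], [311, 193], [235, 205], [228, 166]] 2513.0
[0.4792 0.0812 0.075 ]
[ 0.5207 -0.1726  0.075 ]
[0.6773 0.1154 0.19  ]
[ 0.7192 -0.141   0.19  ]
front yaw 9.295802960525066 0.2571519985127726 back 9.265379216809267 0.2597157754932885
FL (array([0.48012897, 0.08079035, 0.07643373]), np.float64(2.1140053958416436))
FR (array([ 0.52098284, -0.17211583,  0.0799825 ]), np.float64(1.4211724684532363))
BL (array([0.67741066, 0.11504588, 0.19161338]), np.float64(0.9409437108125162))
BR (array([ 0.71769364, -0.14033716,  0.19134112]), np.float64(2.2599373353908234))
```

```bash
python3 - <<'E'
from h import *
s=cam("side");t=cam("top")
ps=np.radians(9.28); n=np.array([-.5*np.cos(ps),-.5*np.sin(ps),np.sqrt(.75)])
C=np.array([.5864,-.0305,.134])
def pl(c,uv):
    o,d=ray(c,uv); return o+d*((C-o)@n)/(d@n)
for c,mu,d in((s,[280.77,176.28],[-.313,.9498]),(t,[268.79,171.88],[-.7337,-.6794])):
    a=pl(c,np.array(mu)-3*np.array(d));b=pl(c,np.array(mu)+3*np.array(d)); v=(a-b)/np.linalg.norm(a-b)
    ex=np.array([-np.sin(ps),np.cos(ps),0]); up=np.cross(ex,n); print((a+b)/2,v,"angle from left-axis",np.degrees(np.arctan2(v@np.cross(n,ex),v@ex)))
for c,u in((s,(280.94,176.82)),(t,(268.94,171.96))): print(pl(c,u))
E
```

```text
[ 0.58740372 -0.02967204  0.134649  ] [0.60289188 0.6859699  0.40739008] angle from left-axis -54.565630927192906
[ 0.58580821 -0.03002142  0.13370736] [-0.59481638 -0.69517181 -0.40364543] angle from left-axis 126.16791972224357
[ 0.58699077 -0.03174561  0.13422064]
[ 0.58559132 -0.03047844  0.13354122]
```

```bash
cat >> h.py <<'E'
from scipy.spatial.transform import Rotation as Ro
ps=np.radians(9.28); n=np.array([-.5*np.cos(ps),-.5*np.sin(ps),np.sqrt(.75)])
C=np.array([.5864,-.0307,.134])
v=np.array([.599,.691,.405]); v-=n*(v@n); v/=np.linalg.norm(v)
Rl=np.stack([v,np.cross(-n,v),-n],1)
Rr=np.array([[0,1,0],[1,0,0],[0,0,-1.]])
def go(P,R):
    s=r.state(); R0=s["orientation"]; d=R0.T@(np.array(P)-s["tcp_pos"])*1e3; w=Ro.from_matrix(R0.T@R).as_rotvec()
    print("d",d.round(1).tolist(),"w",w.round(4).tolist(),"rows>=",round(max(np.linalg.norm(d)/50,np.linalg.norm(w)/.15),1))
def st():
    s=r.state(); print("t",round(s["t"],2),"tcp",s["tcp_pos"].round(4),"F",s["contact_force"].round(1),"M",s["ft_torque"].round(2),"gap",round(s["finger_gap"],3),"q",s["joint_positions"].round(1))
E
python3 -c "
from h import *
st();print(Rl.round(3));go([.4503,.2803,.18],Rr)"
```

```text
t 0.5 tcp [0.2171 0.5861 0.2093] F [0.4 0.4 0.5] M [ 0.04  0.03 -0.09] gap 0.999 q [-73.6  23.6  -0.7  91.5   0.3  65.   -4.7]
[[ 0.599  0.631  0.493]
 [ 0.691 -0.718  0.081]
 [ 0.405  0.293 -0.866]]
d [-324.9, -205.7, 29.3] w [-0.0, -0.0, 1.216] rows>= 8.1
```

jog_arm:
  deltas:
    - [[-160,-100,0],[0,0,0.6]]
    - [[-325,-206,29],[0,0,1.216]]
    - [[-325,-206,29],[0,0,1.216]]
    - [[-325,-206,29],[0,0,1.216]]
    - [[-325,-206,29],[0,0,1.216]]
    - [[-325,-206,29],[0,0,1.216]]
    - [[-325,-206,29],[0,0,1.216]]
    - [[-325,-206,29],[0,0,1.216]]
    - [[-325,-206,29],[0,0,1.216]]
    - [[-325,-206,29],[0,0,1.216]]
    - [[-325,-206,29],[0,0,1.216]]
    - [[-325,-206,29],[0,0,1.216]]
  claw: -0.2
  grip_force: 60

```text
t: 1.7
tcp_pos: [0.4495, 0.2814, 0.1803]
orientation: [[-0.004, 1.0, -0.0], [1.0, 0.004, 0.0], [0.0, -0.0, -1.0]]
contact_force: [-0.5, -0.4, -0.1]
finger_gap: 0.397
```

```bash
python3 -c "
from h import *
s=cam('side');t=cam('top');st();go([.4503,.2803,.063],Rr)
crop(s['img'],150,70,250,185,6,'pics/s1.png');crop(t['img'],125,180,225,240,8,'pics/t1.png')"
```

```text
t 1.8 tcp [0.4497 0.2811 0.1803] F [ 0.2 -0.   0.2] M [-0.04 -0.01 -0.03] gap 0.396 q [-53.6  16.2  20.1 107.7  -6.6  57.2 -30.5]
d [-0.8, 0.6, 117.3] w [-0.0001, -0.0003, 0.0027] rows>= 2.3
```

View pics/s1.png

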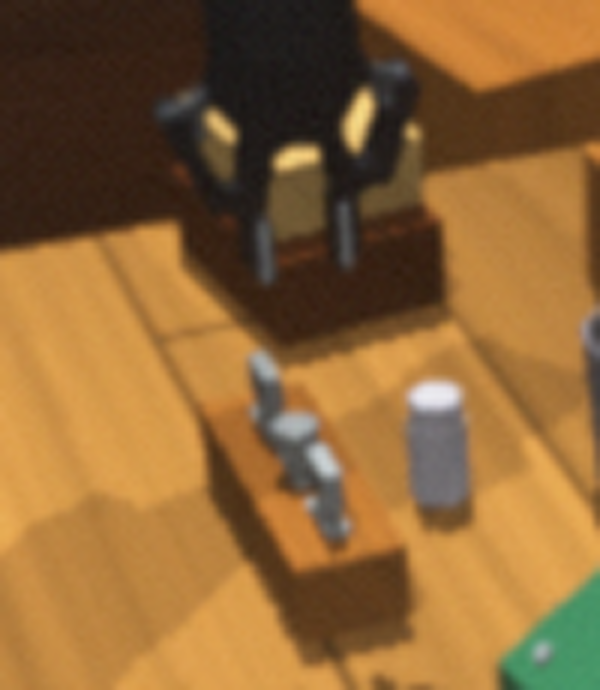

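```bash
python3 -c "
from h import *
s=cam('side')
print((proj(s,[[.4497-.017,.2811,.187],[.4497+.017,.2811,.187],[.45,.28,.088],[.45,.39,.088]])-[150,70])*6)"
```

```text
[[269.81453732 302.52301868]
 [332.30827109 290.37605438]
 [316.08410648 458.85156544]
 [258.13941299 363.85128061]]
```

View pics/t1.png

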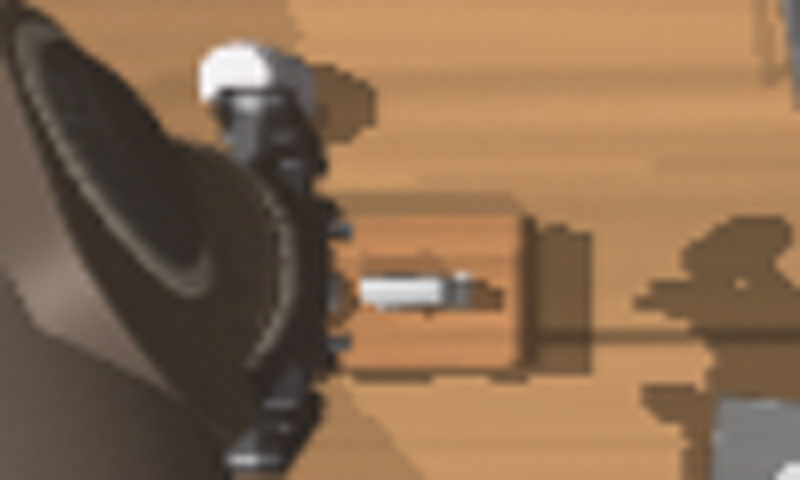

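jog_arm:
  deltas:
    - [[-1,0.5,40],[0,0,0]]
    - [[-1,0.5,80],[0,0,0]]
    - [[-1,0.5,105],[0,0,0]]
    - [[-1,0.5,117],[0,0,0]]
    - [[-1,0.5,117],[0,0,0]]

```text
t: 2.35
tcp_pos: [0.4499, 0.2787, 0.0621]
orientation: [[-0.001, 1.0, -0.002], [1.0, 0.001, -0.002], [-0.002, -0.002, -1.0]]
contact_force: [0.3, -0.6, -0.4]
finger_gap: 0.397
```

jog_arm:
  deltas:
    - [[0,0,0],[0,0,0]]
    - [[0,0,0],[0,0,0]]
    - [[0,0,0],[0,0,0]]
    - [[0,0,0],[0,0,0]]
    - [[0,0,0],[0,0,0]]
    - [[0,0,0],[0,0,0]]
  claw: -1
  grip_force: 60

```text
t: 2.95
tcp_pos: [0.452, 0.2797, 0.0647]
orientation: [[0.0, 1.0, 0.002], [1.0, -0.0, 0.002], [0.002, 0.002, -1.0]]
contact_force: [0.4, -0.6, 7.8]
finger_gap: 0.092
```

```bash
python3 -c "
from h import *
st()"
```

```text
t 2.95 tcp [0.452  0.2797 0.0647] F [ 0.4 -0.6  7.8] M [-0.07 -0.12 -0.04] gap 0.092 q [-50.9  25.1  17.9 113.7 -11.1  42.6 -26.5]
```

```bash
python3 -c "
from h import *
s=cam('side');t=cam('top');st()
crop(s['img'],170,95,240,185,6,'pics/s2.png')"
```

```text
t 3.05 tcp [0.452  0.2797 0.0647] F [ 0.6 -0.4  6.8] M [-0.09 -0.02  0.05] gap 0.088 q [-50.9  25.1  17.9 113.7 -11.1  42.6 -26.5]
```

View pics/s2.png

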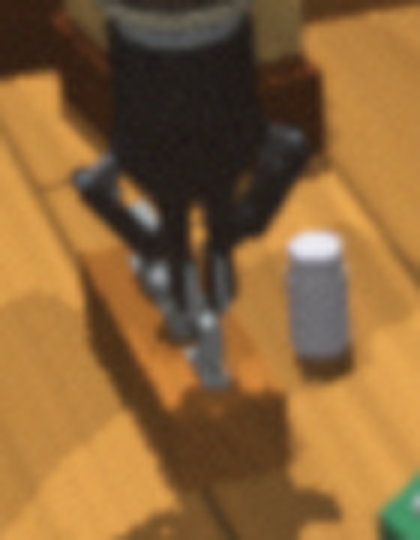

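jog_arm:
  deltas:
    - [[0,0,-15],[0,0,0]]
    - [[0,0,-35],[0,0,0]]
    - [[0,0,-60],[0,0,0]]
    - [[0,0,-100],[0,0,0]]
    - [[0,0,-150],[0,0,0]]
    - [[0,0,-190],[0,0,0]]
    - [[0,0,-190],[0,0,0]]

```text
t: 3.75
tcp_pos: [0.4534, 0.2804, 0.2594]
orientation: [[0.0, 1.0, 0.008], [1.0, -0.0, 0.007], [0.007, 0.008, -1.0]]
contact_force: [1.0, 0.1, -0.7]
finger_gap: 0.087
```

```bash
python3 -c "
from h import *
s=cam('side');t=cam('top');st();go(C+n*.12,Rl)
crop(s['img'],150,20,250,185,4,'pics/s3.png')"
```

```text
t 3.85 tcp [0.4509 0.2792 0.2542] F [-0.1 -0.3 -1.2] M [ 0.    0.06 -0.01] gap 0.089 q [-54.8  12.   21.3 102.3  -4.8  66.4 -32. ]
d [-319.6, 76.2, 15.8] w [-0.4562, 0.2801, 0.7652] rows>= 6.6
```

View pics/s3.png

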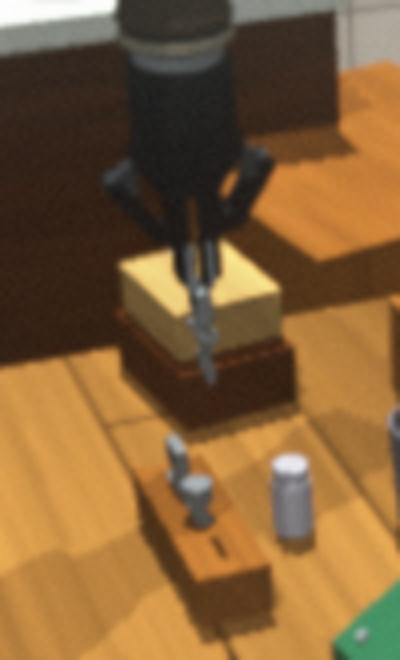

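jog_arm:
  deltas:
    - [[-40,10,-20],[-0.06,0.04,0.1]]
    - [[-85,20,-30],[-0.12,0.07,0.2]]
    - [[-130,31,-30],[-0.19,0.12,0.31]]
    - [[-170,41,-20],[-0.25,0.15,0.41]]
    - [[-210,50,-10],[-0.3,0.18,0.5]]
    - [[-250,60,0],[-0.36,0.22,0.6]]
    - [[-290,69,10],[-0.41,0.25,0.7]]
    - [[-320,76,16],[-0.456,0.28,0.765]]
    - [[-320,76,16],[-0.456,0.28,0.765]]
    - [[-320,76,16],[-0.456,0.28,0.765]]
    - [[-320,76,16],[-0.456,0.28,0.765]]
    - [[-320,76,16],[-0.456,0.28,0.765]]

```text
t: 5.05
tcp_pos: [0.527, -0.0397, 0.2372]
orientation: [[0.598, 0.633, 0.492], [0.693, -0.716, 0.08], [0.402, 0.293, -0.867]]
contact_force: [-0.1, -0.4, -0.7]
finger_gap: 0.09
```

```bash
python3 -c "
from h import *
s=cam('side');t=cam('top');st();go(C+n*.12,Rl)
R=r.state()['orientation'];p=r.state()['tcp_pos']
for c,x0,y0,k in((s,230,80,6),(t,225,120,8)):print(((proj(c,[p,p+R@[0,0,.0567],p+R@[.016,0,.05],p+R@[-.016,0,.05],C])-[x0,y0])*k).round().tolist())
crop(s['img'],230,80,340,200,6,'pics/s4.png');crop(t['img'],225,120,310,200,8,'pics/t4.png')"
```

```text
t 5.15 tcp [ 0.527  -0.0401  0.2374] F [-0.6  0.5 -1. ] M [-0.12  0.62  0.02] gap 0.091 q [-40.   -7.1  41.2 129.3  -2.2  26.7 -40.8]
d [0.1, 0.5, -0.4] w [-0.0005, 0.0021, 0.0027] rows>= 0.0
[[196.0, 431.0], [248.0, 505.0], [252.0, 468.0], [232.0, 525.0], [304.0, 580.0]]
[[386.0, 535.0], [369.0, 475.0], [341.0, 455.0], [400.0, 509.0], [352.0, 413.0]]
```

View pics/s4.png

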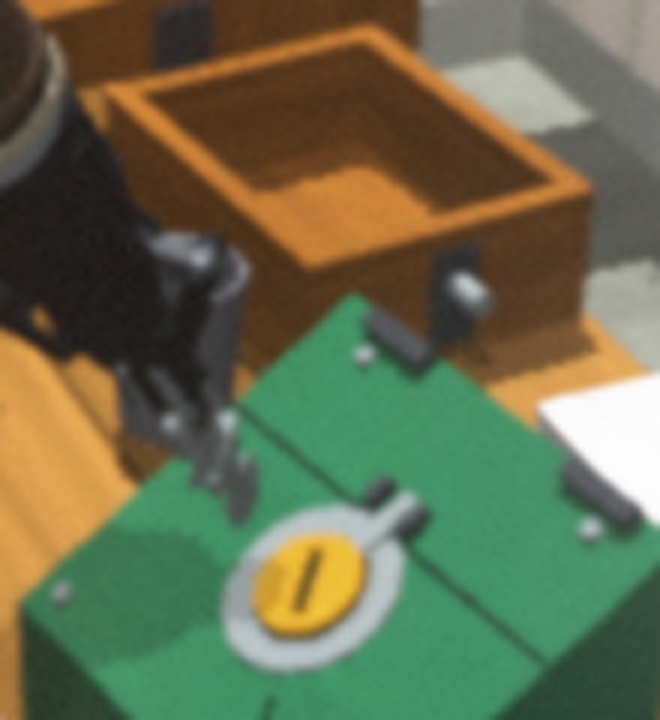

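View pics/t4.png

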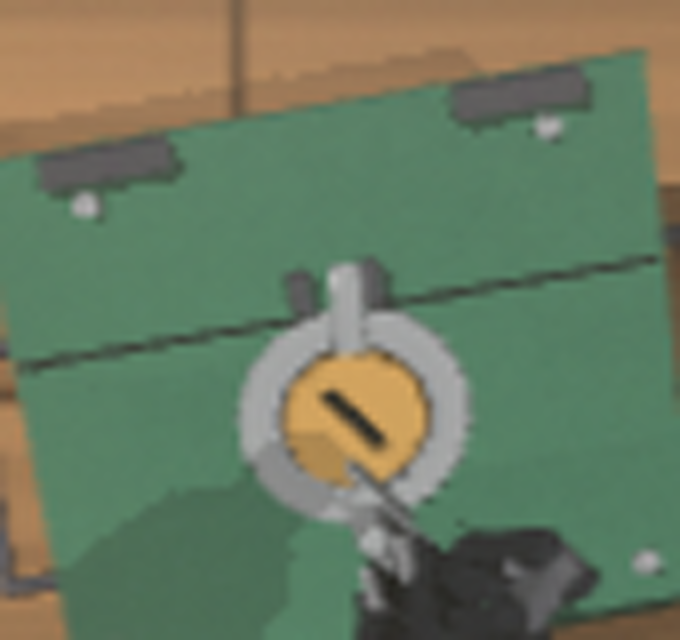

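jog_arm:
  deltas:
    - [[0,0,30],[0,0,0]]
    - [[0,0.5,50],[0,0,0]]
    - [[0,0.5,58],[0,0,0]]
    - [[0,0.5,58],[0,0,0]]

```text
t: 5.55
tcp_pos: [0.5555, -0.036, 0.1859]
orientation: [[0.599, 0.633, 0.49], [0.693, -0.717, 0.078], [0.401, 0.293, -0.868]]
contact_force: [-0.3, -0.4, -0.9]
finger_gap: 0.088
```

```bash
python3 -c "
from h import *
s=cam('side');t=cam('top');st();go(C+n*.017,Rl)
R=r.state()['orientation'];p=r.state()['tcp_pos']
for c,x0,y0,k in((s,255,145,12),(t,245,150,14)):print(((proj(c,[p,p+R@[0,0,.0567],p+R@[.016,0,.05],p+R@[-.016,0,.05],C])+.5-[x0,y0])*k).round().tolist())
crop(s['img'],255,145,305,195,12,'pics/s5.png');crop(t['img'],245,150,295,190,14,'pics/t5.png')"
```

```text
t 5.65 tcp [ 0.5557 -0.0366  0.1871] F [-1.   0.6 -0.2] M [-0.12  0.55  0.  ] gap 0.086 q [-43.9   3.9  50.1 130.3 -29.9  20.5 -13.8]
d [1.1, -0.4, 44.7] w [-0.0001, 0.0029, 0.0015] rows>= 0.9
[[207.0, 241.0], [305.0, 379.0], [312.0, 307.0], [275.0, 420.0], [313.0, 387.0]]
[[377.0, 416.0], [350.0, 321.0], [304.0, 285.0], [402.0, 377.0], [343.0, 311.0]]
```

View pics/s5.png

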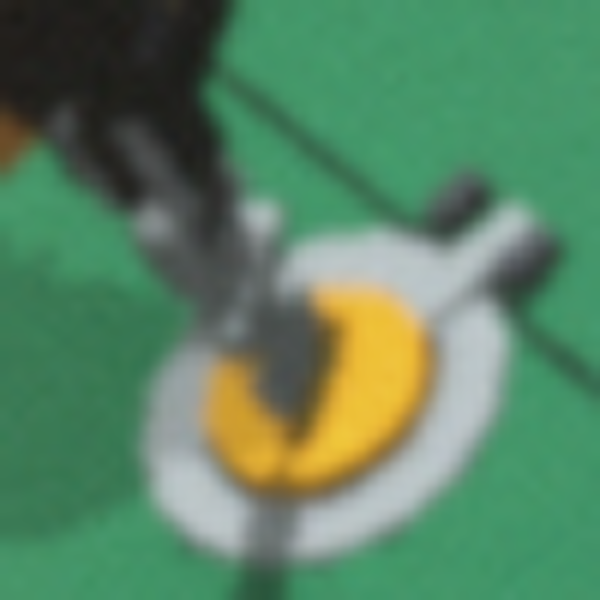

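View pics/t5.png

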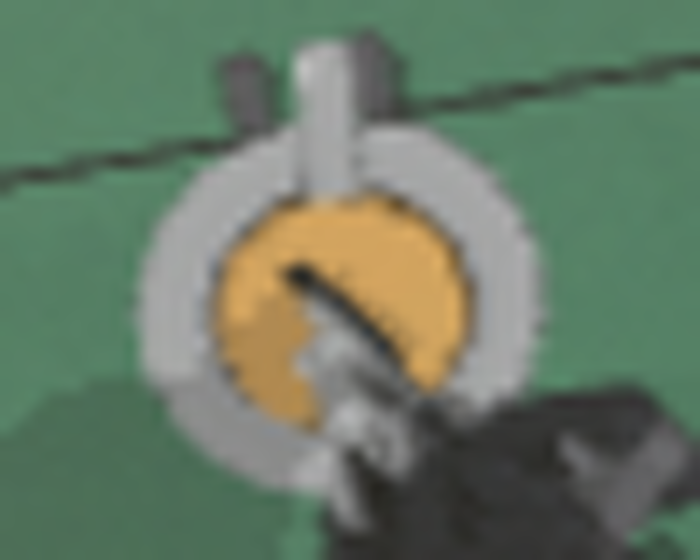

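jog_arm:
  deltas:
    - [[1,-0.4,5],[0,0.003,0]]
    - [[1,-0.4,10],[0,0.003,0]]
    - [[1,-0.4,15],[0,0.003,0]]
    - [[1,-0.4,15],[0,0.003,0]]

```text
t: 6.05
tcp_pos: [0.5635, -0.0345, 0.1749]
orientation: [[0.597, 0.631, 0.494], [0.691, -0.718, 0.082], [0.406, 0.293, -0.865]]
contact_force: [0.7, 0.7, -1.2]
finger_gap: 0.087
```

```bash
python3 -c "
from h import *
st();go(C+n*.017,Rl);print(Rl.T@r.state()['contact_force'])"
```

```text
t 6.05 tcp [ 0.5635 -0.0345  0.1749] F [ 0.7  0.7 -1.2] M [-0.11  0.64  0.01] gap 0.087 q [-40.3   6.7  47.1 130.3 -38.9  19.7  -5.6]
d [-0.3, -0.2, 30.0] w [0.0, -0.0015, 0.0008] rows>= 0.6
[ 0.41860396 -0.45330098  1.44371172]
```

jog_arm:
  deltas:
    - [[0,0,7],[0,0,0]]
    - [[0,0,14],[0,0,0]]
    - [[0,0,20],[0,0,0]]
    - [[0,0,24],[0,0,0]]
    - [[0,0,24],[0,0,0]]

```text
t: 6.55
tcp_pos: [0.5753, -0.0327, 0.1539]
orientation: [[0.598, 0.631, 0.494], [0.691, -0.718, 0.081], [0.406, 0.293, -0.866]]
contact_force: [0.2, 0.5, -0.6]
finger_gap: 0.091
```

```bash
python3 -c "
from h import *
st();go(C+n*.017,Rl);print(Rl.T@r.state()['contact_force'])"
```

```text
t 6.55 tcp [ 0.5753 -0.0327  0.1539] F [ 0.2  0.5 -0.6] M [-0.1   0.62  0.01] gap 0.091 q [-34.2  10.7  41.2 130.  -49.8  18.5   4.5]
d [-0.1, -0.3, 5.8] w [0.0001, -0.001, 0.0006] rows>= 0.1
[ 0.20719275 -0.45307267  0.68621448]
```

jog_arm:
  deltas:
    - [[0,0,3],[0,0,0]]
    - [[0,0,6],[0,0,0]]
    - [[0,0,6.5],[0,0,0]]
    - [[0,0,6.5],[0,0,0]]

```text
t: 6.95
tcp_pos: [0.5785, -0.0322, 0.1479]
orientation: [[0.598, 0.631, 0.494], [0.691, -0.718, 0.081], [0.406, 0.293, -0.866]]
contact_force: [0.6, -0.1, -0.8]
finger_gap: 0.092
```

```bash
python3 -c "
from h import *
st();go(C+n*.017,Rl);print(Rl.T@r.state()['contact_force'])
s=cam('side');t=cam('top')
crop(s['img'],255,145,305,195,12,'pics/s6.png');crop(t['img'],245,150,295,190,14,'pics/t6.png')"
```

```text
t 6.95 tcp [ 0.5785 -0.0322  0.1479] F [ 0.6 -0.1 -0.8] M [-0.06  0.62  0.04] gap 0.092 q [-32.5  11.6  39.5 129.9 -52.4  18.1   6.9]
d [0.1, -0.1, -0.9] w [0.0, -0.0005, 0.0007] rows>= 0.0
[-0.02570068  0.20407401  1.0275295 ]
```

View pics/s6.png

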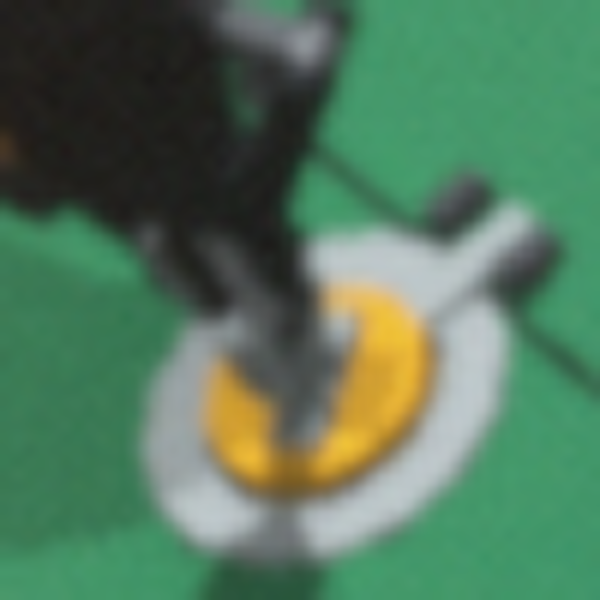

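Nearly seated, and there is no contact force yet. I'll keep pushing until it seats.

jog_arm:
  deltas:
    - [[0,0,1],[0,0,0]]
    - [[0,0,2],[0,0,0]]
    - [[0,0,2],[0,0,0]]

```text
t: 7.35
tcp_pos: [0.5792, -0.0325, 0.1474]
orientation: [[0.598, 0.63, 0.495], [0.69, -0.719, 0.082], [0.408, 0.292, -0.865]]
contact_force: [-18.4, -1.6, 22.6]
finger_gap: 0.088
```

```bash
python3 -c "
from h import *
st();go(C+n*.017,Rl);print(Rl.T@r.state()['contact_force'])"
```

```text
t 7.35 tcp [ 0.5792 -0.0325  0.1474] F [-18.4  -1.6  22.6] M [0.04 1.55 0.2 ] gap 0.088 q [-31.9  11.7  39.  129.9 -53.1  18.    7.6]
d [0.2, -0.7, -1.7] w [0.0002, -0.0025, -0.0011] rows>= 0.0
[ -2.99658309  -3.89390368 -28.76298923]
```

jog_arm:
  deltas:
    - [[0,0,-0.5],[0,0,0.07]]
    - [[0,0,-0.5],[0,0,0.14]]
    - [[0,0,-0.5],[0,0,0.2]]
    - [[0,0,-0.5],[0,0,0.25]]
    - [[0,0,-0.5],[0,0,0.25]]

```text
t: 7.85
tcp_pos: [0.5792, -0.0329, 0.1477]
orientation: [[0.736, 0.461, 0.495], [0.489, -0.868, 0.081], [0.467, 0.183, -0.865]]
contact_force: [-13.1, -3.2, 16.3]
finger_gap: 0.087
```

```bash
cat >> h.py <<'E'
def lk():
    s=r.state();R=s["orientation"]; L=Rl.T@R; print("turn",np.degrees(np.arctan2(L[1,0],L[0,0])).round(1),"tilt",np.degrees(np.arccos(L[2,2])).round(2),"off mm",((s["tcp_pos"]-C)@Rl*1e3).round(2),"F",(Rl.T@s["contact_force"]).round(1),"M",(Rl.T@s["ft_torque"]).round(2)); st()
E
python3 -c "
from h import *
lk()"
```

```text
turn 14.5 tilt 0.13 off mm [ -0.29   1.1  -15.56] F [ -3.5  -1.2 -20.9] M [ 0.72 -1.09 -0.09]
t 7.85 tcp [ 0.5792 -0.0329  0.1477] F [-13.1  -3.2  16.3] M [-0.3   1.27  0.05] gap 0.087 q [-34.4  12.1  42.  130.  -54.7  18.6  -5.3]
```

jog_arm:
  deltas:
    - [[0,0,0],[0,0,0.06]]
    - [[0,0,0],[0,0,0.12]]
    - [[0,0,0],[0,0,0.18]]
    - [[0,0,0],[0,0,0.18]]

```text
t: 8.25
tcp_pos: [0.5791, -0.0328, 0.1476]
orientation: [[0.807, 0.323, 0.495], [0.327, -0.942, 0.081], [0.492, 0.096, -0.865]]
contact_force: [-13.7, -2.1, 17.7]
finger_gap: 0.093
```

```bash
python3 -c "
from h import *
lk()"
```

```text
turn 24.7 tilt 0.11 off mm [ -0.29   0.91 -15.54] F [ -2.5  -2.  -22.2] M [ 0.76 -1.12 -0.52]
t 8.25 tcp [ 0.5791 -0.0328  0.1476] F [-13.7  -2.1  17.7] M [-0.51  1.29  0.43] gap 0.093 q [-35.8  12.3  43.7 130.1 -55.7  19.  -14.6]
```

jog_arm:
  deltas:
    - [[0,0,0],[0,0,0.05]]
    - [[0,0,0],[0,0,0.1]]
    - [[0,0,0],[0,0,0.1]]

```text
t: 8.55
tcp_pos: [0.5791, -0.0326, 0.1475]
orientation: [[0.835, 0.242, 0.495], [0.233, -0.969, 0.081], [0.499, 0.047, -0.865]]
contact_force: [-14.8, -2.7, 18.0]
finger_gap: 0.086
```

```bash
python3 -c "
from h import *
lk()
t=cam('top');crop(t['img'],245,145,295,190,12,'pics/t7.png')"
```

```text
turn 30.4 tilt 0.11 off mm [ -0.21   0.73 -15.49] F [ -3.5  -2.2 -23.1] M [ 0.8  -1.07 -0.88]
t 8.55 tcp [ 0.5791 -0.0326  0.1475] F [-14.8  -2.7  18. ] M [-0.64  1.25  0.77] gap 0.086 q [-36.3  12.4  44.4 130.1 -56.1  19.2 -19.8]
```

View pics/t7.png

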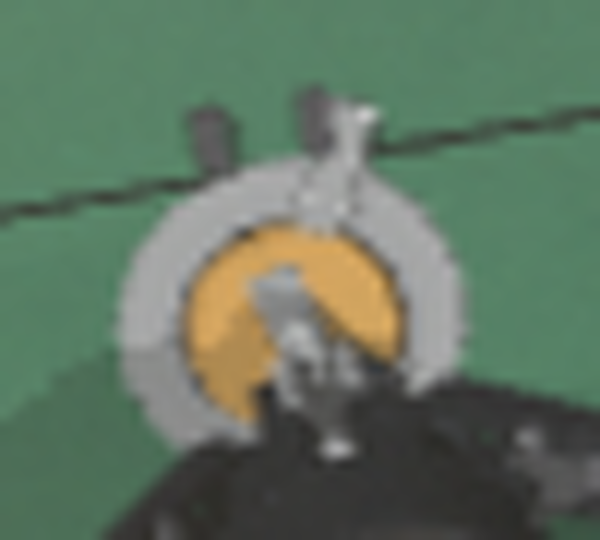

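jog_arm:
  deltas:
    - [[0,0,0],[0,0,0.04]]
    - [[0,0,0],[0,0,0.08]]
    - [[0,0,0],[0,0,0.08]]

```text
t: 8.9
tcp_pos: [0.579, -0.0325, 0.1475]
orientation: [[0.851, 0.175, 0.495], [0.156, -0.984, 0.082], [0.501, 0.007, -0.865]]
contact_force: [-14.2, -1.6, 18.3]
finger_gap: 0.091
```

```bash
python3 -c "
from h import *
lk()
t=cam('top');crop(t['img'],245,145,295,190,12,'pics/t8.png')"
```

```text
turn 34.9 tilt 0.1 off mm [ -0.22   0.61 -15.48] F [ -2.2  -2.5 -23. ] M [ 0.78 -1.14 -1.06]
t 8.9 tcp [ 0.579  -0.0325  0.1475] F [-14.2  -1.6  18.3] M [-0.78  1.27  0.9 ] gap 0.091 q [-36.8  12.5  44.9 130.1 -56.4  19.3 -24.1]
```

View pics/t8.png

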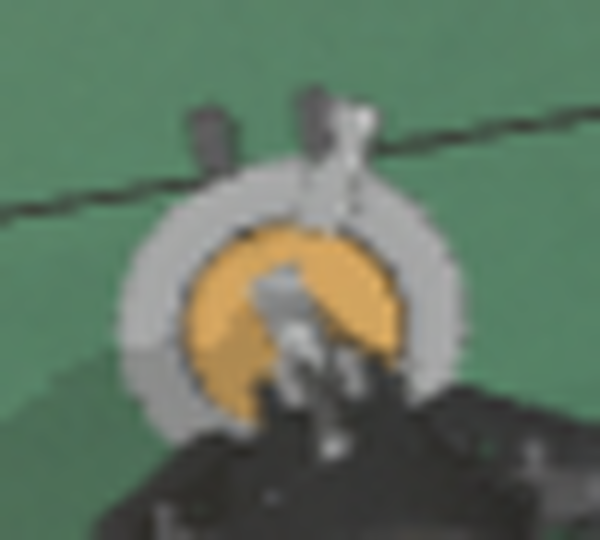

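jog_arm:
  deltas:
    - [[0,0,-0.3],[0,0,-0.1]]
    - [[0,0,-0.3],[0,0,-0.2]]
    - [[0,0,-0.3],[0,0,-0.3]]
    - [[0,0,-0.3],[0,0,-0.4]]
    - [[0,0,-0.3],[0,0,-0.5]]
    - [[0,0,-0.3],[0,0,-0.6]]
    - [[0,0,-0.3],[0,0,-0.66]]
    - [[0,0,-0.3],[0,0,-0.7]]
    - [[0,0,-0.3],[0,0,-0.7]]

```text
t: 9.85
tcp_pos: [0.579, -0.0319, 0.1477]
orientation: [[0.537, 0.683, 0.495], [0.753, -0.652, 0.082], [0.379, 0.328, -0.865]]
contact_force: [-8.7, 0.2, 10.6]
finger_gap: 0.089
```

```bash
python3 -c "
from h import *
lk()
t=cam('top');crop(t['img'],245,145,295,190,12,'pics/t9.png')"
```

```text
turn -5.2 tilt 0.12 off mm [  0.28   0.25 -15.58] F [ -0.8  -2.6 -13.5] M [ 0.78 -0.5   0.04]
t 9.85 tcp [ 0.579  -0.0319  0.1477] F [-8.7  0.2 10.6] M [0.17 0.9  0.13] gap 0.089 q [-28.7  11.3  35.  129.7 -50.3  17.2  10. ]
```

View pics/t9.png

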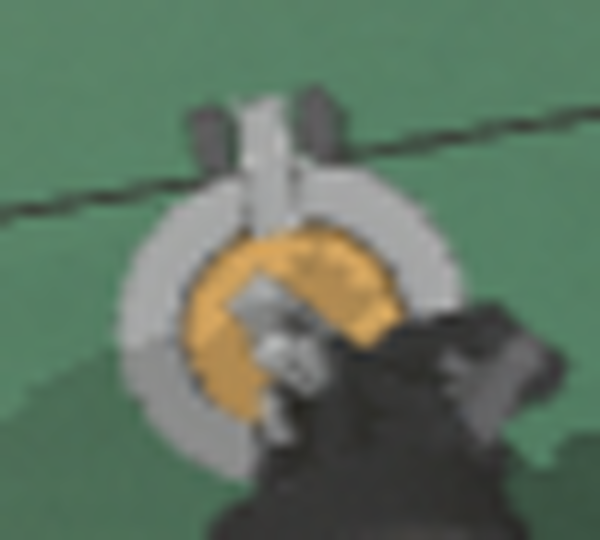

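jog_arm:
  deltas:
    - [[0,0,0],[0,0,0.05]]
    - [[0,0,-10],[0,0,0.05]]
    - [[0,0,-25],[0,0,0.05]]
    - [[0,0,-45],[0,0,0.05]]
    - [[0,0,-70],[0,0,0.05]]
    - [[0,0,-100],[0,0,0.05]]
    - [[0,0,-120],[0,0,0.05]]
    - [[0,0,-120],[0,0,0.05]]

```text
t: 10.7
tcp_pos: [0.5204, -0.042, 0.2544]
orientation: [[0.57, 0.653, 0.499], [0.719, -0.69, 0.083], [0.399, 0.311, -0.863]]
contact_force: [0.1, 0.5, -0.6]
finger_gap: 0.089
```

```bash
python3 - <<'E'
from h import *
lk()
s=cam('side');t=cam('top');crop(t['img'],225,130,305,190,9,'pics/t10.png');crop(s['img'],225,90,305,200,5,'pics/s10.png')
im=t["img"].astype(int)
# tray mask
d=((im.max(-1)<95)&(im.max(-1)-im.min(-1)<25)).astype(np.uint8); d[:, :320]=0; d[:180]=0;d[250:]=0;d[:,400:]=0
cs,_=cv2.findContours(cv2.morphologyEx(d,cv2.MORPH_CLOSE,np.ones((5,5))),cv2.RETR_EXTERNAL,cv2.CHAIN_APPROX_NONE);cn=max(cs,key=cv2.contourArea)
b=cv2.minAreaRect(cn);print(b);print(onz(t,b[0],.011).round(4)); print([onz(t,p,.022).round(3).tolist() for p in cv2.boxPoints(b)])
E
```

```text
turn -2.3 tilt 0.4 off mm [   1.48    1.7  -137.71] F [ 0.2 -0.4  0.6] M [ 0.34 -0.48 -0.  ]
t 10.7 tcp [ 0.5204 -0.042   0.2544] F [ 0.1  0.5 -0.6] M [-0.1   0.58  0.  ] gap 0.089 q [-42.5 -10.8  42.2 128.9   3.9  29.2 -44.4]
((358.1184387207031, 213.332763671875), (48.63813018798828, 57.269168853759766), 85.48600769042969)
[ 0.4557 -0.3412  0.011 ]
[[0.532, -0.236, 0.022], [0.546, -0.433, 0.022], [0.38, -0.44, 0.022], [0.366, -0.245, 0.022]]
```

View pics/t10.png

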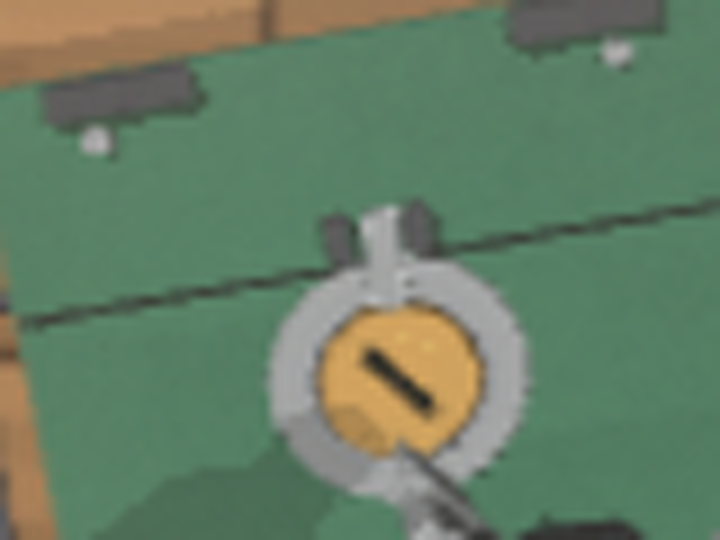

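View pics/s10.png

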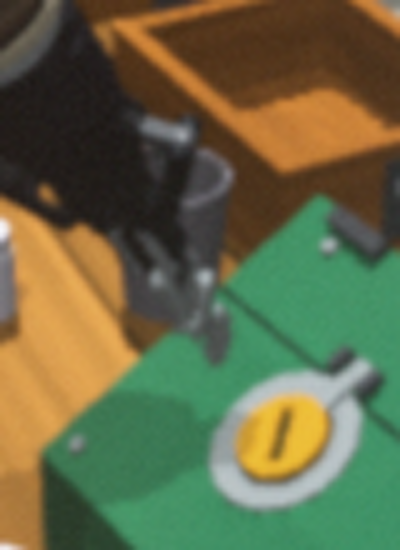

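```bash
cat >> h.py <<'E'
Rt=Ro.from_rotvec([.25,0,0]).as_matrix()@np.array([[1,0,0],[0,-1,0],[0,0,-1.]])
E
python3 -c "
from h import *
go([.425,-.334,.18],Rt)"
```

```text
d [-292.8, 117.6, -9.6] w [0.3631, -0.422, 0.872] rows>= 6.9
```

jog_arm:
  deltas:
    - [[-35,14,-25],[0.04,-0.05,0.1]]
    - [[-80,32,-45],[0.1,-0.12,0.24]]
    - [[-125,50,-45],[0.15,-0.18,0.37]]
    - [[-165,66,-40],[0.2,-0.24,0.49]]
    - [[-205,82,-35],[0.25,-0.3,0.61]]
    - [[-245,98,-25],[0.3,-0.36,0.73]]
    - [[-293,118,-10],[0.363,-0.422,0.872]]
    - [[-293,118,-10],[0.363,-0.422,0.872]]
    - [[-293,118,-10],[0.363,-0.422,0.872]]
    - [[-293,118,-10],[0.363,-0.422,0.872]]
    - [[-293,118,-10],[0.363,-0.422,0.872]]

```text
t: 11.9
tcp_pos: [0.4246, -0.3349, 0.1794]
orientation: [[1.0, -0.0, -0.002], [0.0, -0.97, 0.245], [-0.002, -0.245, -0.97]]
contact_force: [0.1, -0.2, -0.3]
finger_gap: 0.09
```

```bash
python3 -c "
from h import *
st();go([.425,-.334,.066],Rt)"
```

```text
t 11.9 tcp [ 0.4246 -0.3349  0.1794] F [ 0.1 -0.2 -0.3] M [-0.24 -0.01 -0.01] gap 0.09 q [ -1.2  36.2  63.  100.2 -39.3  79.6 -16.2]
d [0.6, 26.8, 110.1] w [0.0029, 0.0023, -0.0002] rows>= 2.3
```

Lower, then open.

jog_arm:
  deltas:
    - [[0,10,40],[0,0,0]]
    - [[0,20,80],[0,0,0]]
    - [[0,27,105],[0,0,0]]
    - [[0,27,110],[0,0,0]]
    - [[0,27,110],[0,0,0]]

```text
t: 12.4
tcp_pos: [0.4255, -0.3325, 0.0683]
orientation: [[1.0, 0.002, -0.0], [0.002, -0.969, 0.245], [0.0, -0.245, -0.969]]
contact_force: [-0.4, -1.4, 0.4]
finger_gap: 0.095
```

jog_arm:
  deltas:
    - [[0,0,0],[0,0,0]]
    - [[0,0,0],[0,0,0]]
    - [[0,0,0],[0,0,0]]
    - [[0,0,0],[0,0,0]]
    - [[0,0,-20],[0,0,0]]
    - [[0,0,-45],[0,0,0]]
    - [[0,0,-80],[0,0,0]]
    - [[0,0,-125],[0,0,0]]
    - [[0,0,-150],[0,0,0]]
    - [[0,0,-150],[0,0,0]]
    - [[0,0,-150],[0,0,0]]
  claw: -0.2

```text
t: 13.5
tcp_pos: [0.4245, -0.371, 0.213]
orientation: [[1.0, -0.001, -0.0], [-0.001, -0.969, 0.245], [-0.001, -0.245, -0.969]]
contact_force: [-0.1, -0.0, -0.8]
finger_gap: 0.401
```

```bash
python3 -c "
from h import *
st();go([.4503,.390,.2],Rr)
s=cam('side');t=cam('top');crop(t['img'],310,170,410,250,7,'pics/t11.png');crop(s['img'],220,190,340,345,4,'pics/s11.png')"
```

```text
t 13.5 tcp [ 0.4245 -0.371   0.213 ] F [-0.1 -0.  -0.8] M [-0.2  -0.03  0.01] gap 0.401 q [  3.   36.4  62.9  94.3 -38.1  84.4 -16. ]
d [25.3, -734.6, 199.1] w [-0.1948, -0.194, -1.5628] rows>= 15.2
```

View pics/t11.png

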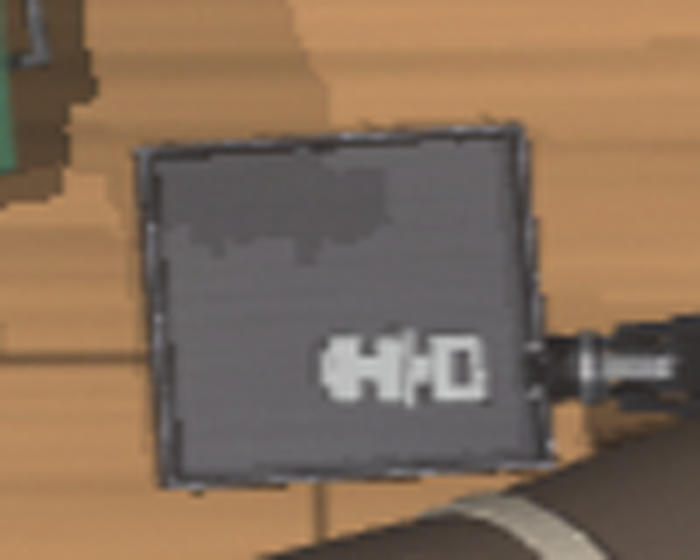

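View pics/s11.png

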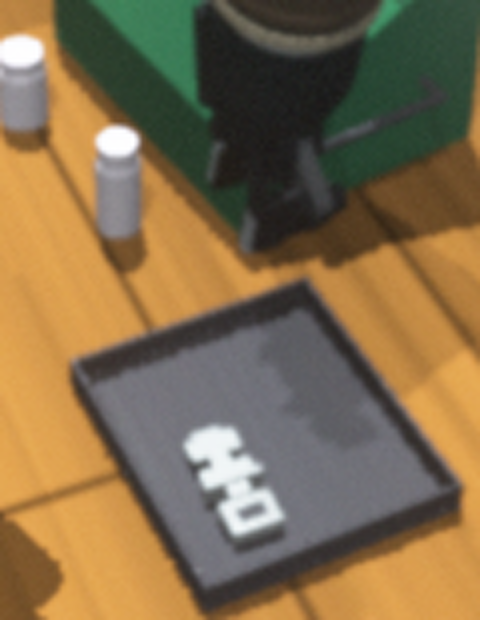

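jog_arm:
  deltas:
    - [[2,-45,-35],[-0.02,-0.02,-0.1]]
    - [[4,-92,-45],[-0.03,-0.03,-0.2]]
    - [[5,-138,-40],[-0.04,-0.04,-0.3]]
    - [[7,-184,-30],[-0.05,-0.05,-0.4]]
    - [[9,-230,-20],[-0.06,-0.06,-0.5]]
    - [[10,-276,-5],[-0.08,-0.08,-0.6]]
    - [[12,-322,10],[-0.09,-0.09,-0.7]]
    - [[13,-368,25],[-0.1,-0.1,-0.8]]
    - [[15,-412,40],[-0.11,-0.11,-0.9]]
    - [[16,-456,55],[-0.13,-0.13,-1.0]]
    - [[18,-500,75],[-0.14,-0.14,-1.1]]
    - [[20,-544,95],[-0.15,-0.15,-1.2]]
    - [[22,-588,118],[-0.16,-0.16,-1.3]]
    - [[23,-632,140],[-0.175,-0.174,-1.4]]
    - [[24,-676,165],[-0.185,-0.184,-1.48]]
    - [[25,-720,190],[-0.195,-0.194,-1.563]]
    - [[25,-735,199],[-0.195,-0.194,-1.563]]
    - [[25,-735,199],[-0.195,-0.194,-1.563]]
    - [[25,-735,199],[-0.195,-0.194,-1.563]]
    - [[25,-735,199],[-0.195,-0.194,-1.563]]

```text
t: 15.6
tcp_pos: [0.4504, 0.3886, 0.2004]
orientation: [[0.002, 1.0, -0.001], [1.0, -0.002, -0.0], [-0.0, -0.001, -1.0]]
contact_force: [0.2, -0.7, -0.0]
finger_gap: 0.399
```

```bash
python3 -c "
from h import *
st();go([.4503,.390,.2],Rr)"
```

```text
t 15.6 tcp [0.4504 0.3886 0.2004] F [ 0.2 -0.7 -0. ] M [-0.05  0.    0.05] gap 0.399 q [-77.8  25.6  44.8  98.6 -19.8  64.1 -27.1]
d [1.4, -0.1, 0.4] w [-0.0009, 0.0003, -0.0024] rows>= 0.0
```

jog_arm:
  deltas:
    - [[1.4,0,45],[0,0,0]]
    - [[1.4,0,90],[0,0,0]]
    - [[1.4,0,120],[0,0,0]]
    - [[1.4,0,136],[0,0,0]]
    - [[1.4,0,136],[0,0,0]]
    - [[1.4,0,136],[0,0,0]]

```text
t: 16.2
tcp_pos: [0.4508, 0.3919, 0.0657]
orientation: [[0.001, 1.0, 0.0], [1.0, -0.001, 0.001], [0.001, 0.0, -1.0]]
contact_force: [0.6, 0.8, -0.1]
finger_gap: 0.398
```

jog_arm:
  deltas:
    - [[0,0,0],[0,0,0]]
    - [[0,0,0],[0,0,0]]
    - [[0,0,0],[0,0,0]]
    - [[0,0,0],[0,0,0]]
    - [[0,0,0],[0,0,0]]
    - [[0,0,0],[0,0,0]]
  claw: -1
  grip_force: 80

```text
t: 16.8
tcp_pos: [0.4518, 0.3931, 0.0665]
orientation: [[-0.0, 1.0, 0.003], [1.0, 0.0, 0.003], [0.003, 0.003, -1.0]]
contact_force: [1.5, 0.0, 7.1]
finger_gap: 0.0
```

jog_arm:
  deltas:
    - [[0,0,-15],[0,0,0]]
    - [[0,0,-35],[0,0,0]]
    - [[0,0,-60],[0,0,0]]
    - [[0,0,-100],[0,0,0]]
    - [[0,0,-150],[0,0,0]]
    - [[0,0,-190],[0,0,0]]
    - [[0,0,-190],[0,0,0]]

```text
t: 17.5
tcp_pos: [0.4526, 0.393, 0.2614]
orientation: [[0.0, 1.0, 0.006], [1.0, -0.0, 0.008], [0.008, 0.006, -1.0]]
contact_force: [0.5, -0.4, -0.0]
finger_gap: 0.001
```

```bash
python3 -c "
from h import *
s=cam('side');t=cam('top');st();go(C+n*.13,Rl)
crop(s['img'],150,20,250,185,4,'pics/s12.png')"
```

```text
t 17.6 tcp [0.45   0.3922 0.256 ] F [ 0.4  0.1 -1.2] M [-0.04  0.01 -0.03] gap 0.002 q [-79.4  22.9  46.6  94.3 -17.6  70.2 -29. ]
d [-433.5, 72.0, 8.2] w [-0.4577, 0.2795, 0.7652] rows>= 8.8
```

View pics/s12.png

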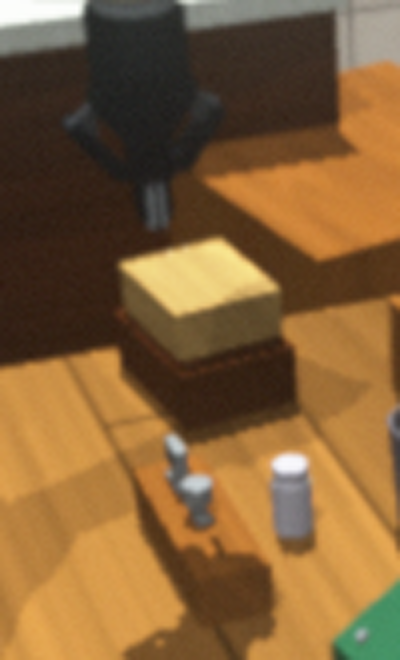

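```bash
python3 -c "
from h import *
s=cam('side');t=cam('top')
crop(s['img'],170,115,240,185,8,'pics/s13.png');crop(t['img'],100,180,200,250,7,'pics/t13.png')
print(((proj(s,[[.45,.392,.066],[.45,.39,.088],[.45,.39,.048],[.45,.28,.048]])+.5-[170,115])*8).round())"
```

```text
[[191. 171.]
 [188. 129.]
 [196. 210.]
 [272. 338.]]
```

View pics/s13.png

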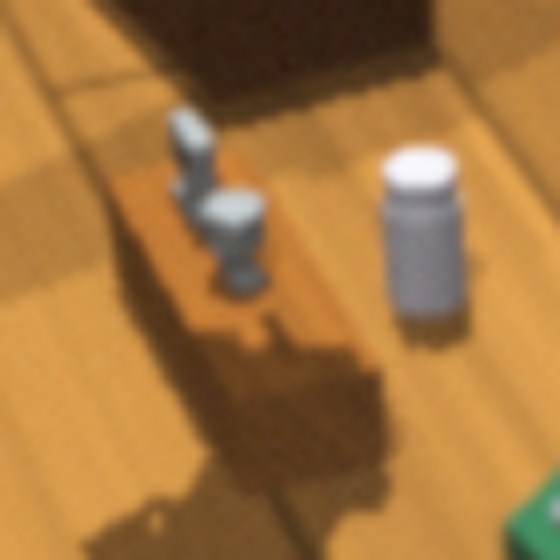

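View pics/t13.png

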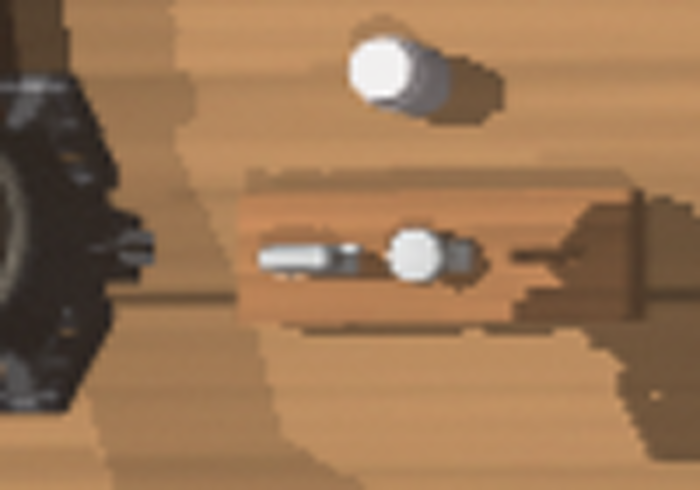

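jog_arm:
  deltas:
    - [[-2,0,45],[0,0,0]]
    - [[-2,0,90],[0,0,0]]
    - [[-2,0,120],[0,0,0]]
    - [[-2,0,120],[0,0,0]]
    - [[-2,0,120],[0,0,0]]
  claw: -0.2

```text
t: 18.2
tcp_pos: [0.4497, 0.3894, 0.1339]
orientation: [[0.0, 1.0, -0.002], [1.0, -0.0, -0.002], [-0.002, -0.002, -1.0]]
contact_force: [0.1, 0.5, 1.4]
finger_gap: 0.402
```

```bash
python3 -c "
from h import *
s=cam('side');t=cam('top');st();go([.4503,.390,.063],Rr)
crop(s['img'],165,75,240,160,8,'pics/s14.png');crop(t['img'],100,180,200,250,7,'pics/t14.png')"
```

```text
t 18.3 tcp [0.4508 0.3904 0.1357] F [ 0.4 -0.7  0.8] M [-0.03 -0.01  0.05] gap 0.398 q [-75.9  29.7  42.5 102.4 -23.6  57.  -24. ]
d [-0.4, -0.5, 72.7] w [0.0007, -0.0013, 0.0002] rows>= 1.5
```

View pics/s14.png

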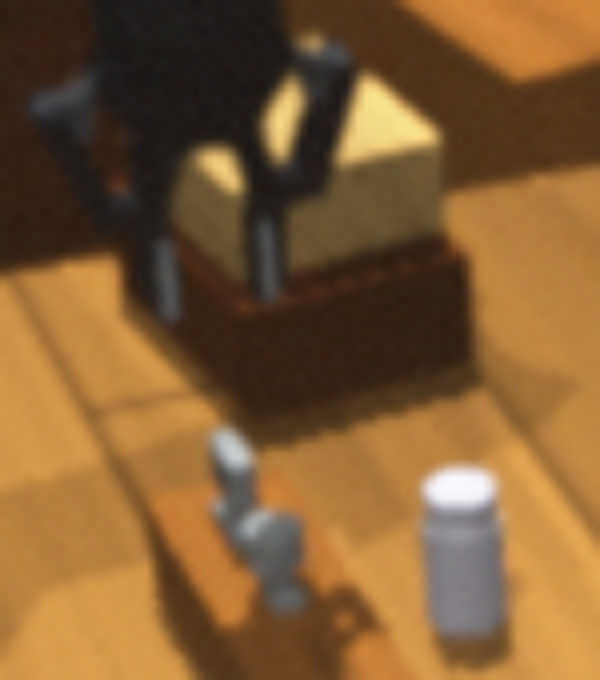

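View pics/t14.png

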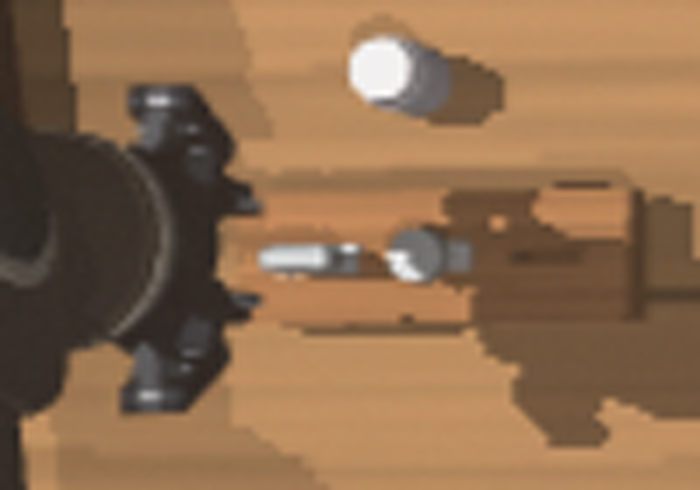

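```bash
python3 -c "
from h import *
s=cam('side')
for z in(.256,.266,.276,.286):print(z,((proj(s,[.45,.392,z])+.5-[150,20])*4).round(1))
for z in(.1357,.145,.155,.165):print(z,((proj(s,[[.4508-.017,.3904,z],[.4508+.017,.3904,z]])+.5-[165,75])*8).round(1))
print(((proj(s,[[.4503,.39,.088]])+.5-[165,75])*8).round(1))
"
```

```text
0.256 [[155.5 260.5]]
0.266 [[154.3 248.8]]
0.276 [[153.2 237.1]]
0.286 [[152.  225.2]]
0.1357 [[180.9 356.7]
 [259.1 341.7]]
0.145 [[178.8 336.9]
 [257.3 322. ]]
0.155 [[176.6 315.5]
 [255.4 300.6]]
0.165 [[174.3 293.9]
 [253.4 279.1]]
[[228.9 449. ]]
```

jog_arm:
  deltas:
    - [[0,0,40],[0,0,0]]
    - [[0,0,65],[0,0,0]]
    - [[0,0,78],[0,0,0]]
    - [[0,0,82],[0,0,0]]
    - [[0,0,82],[0,0,0]]

```text
t: 18.85
tcp_pos: [0.4503, 0.3903, 0.053]
orientation: [[-0.0, 1.0, -0.0], [1.0, 0.0, 0.001], [0.001, -0.0, -1.0]]
contact_force: [0.0, -0.3, 0.2]
finger_gap: 0.401
```

```bash
python3 -c "
from h import *
s=cam('side');t=cam('top');st()
crop(s['img'],165,75,240,160,8,'pics/s15.png')"
```

```text
t 18.95 tcp [0.4506 0.3906 0.0536] F [ 0.  -0.  -0.1] M [-0.04 -0.    0.03] gap 0.401 q [-72.7  35.5  38.3 105.9 -28.7  48.5 -20. ]
```

View pics/s15.png

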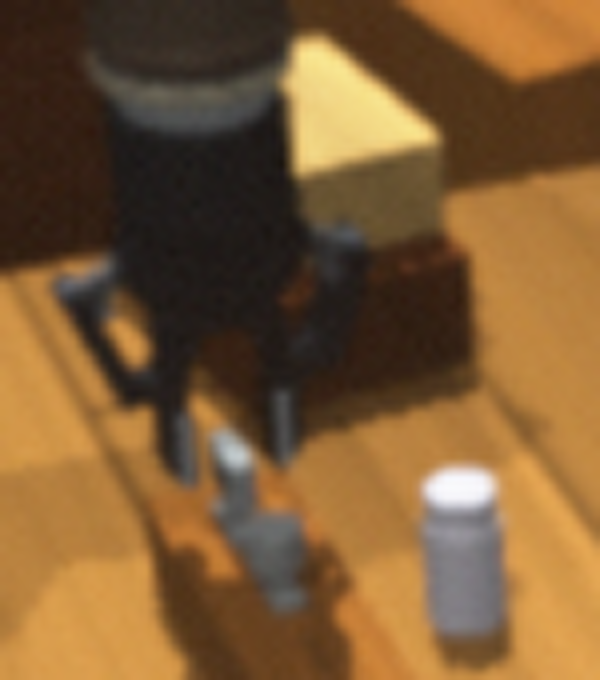

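jog_arm:
  deltas:
    - [[0,0,4],[0,0,0]]
    - [[0,0,8],[0,0,0]]
    - [[0,0,8],[0,0,0]]

```text
t: 19.25
tcp_pos: [0.4494, 0.39, 0.0439]
orientation: [[-0.001, 1.0, -0.001], [1.0, 0.001, 0.0], [0.0, -0.001, -1.0]]
contact_force: [0.2, -0.1, 0.8]
finger_gap: 0.4
```

jog_arm:
  deltas:
    - [[0,0,0],[0,0,0]]
    - [[0,0,0],[0,0,0]]
    - [[0,0,0],[0,0,0]]
    - [[0,0,0],[0,0,0]]
    - [[0,0,0],[0,0,0]]
    - [[0,0,0],[0,0,0]]
  claw: -1
  grip_force: 80

```text
t: 19.85
tcp_pos: [0.4501, 0.39, 0.0444]
orientation: [[-0.0, 1.0, -0.0], [1.0, 0.0, 0.0], [0.0, -0.0, -1.0]]
contact_force: [2.0, -0.1, 1.5]
finger_gap: 0.121
```

```bash
python3 -c "
from h import *
s=cam('side');st()
crop(s['img'],165,75,240,160,8,'pics/s16.png')"
```

```text
t 19.9 tcp [0.4501 0.39   0.0444] F [ 1.7 -0.1  2.4] M [-0.07 -0.37  0.03] gap 0.12 q [-72.3  36.2  37.7 106.2 -29.3  47.7 -19.6]
```

View pics/s16.png

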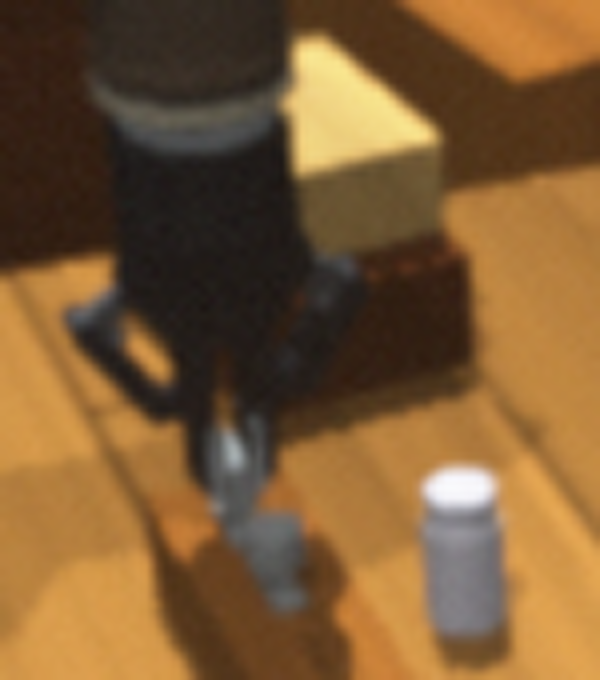

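jog_arm:
  deltas:
    - [[0,0,-15],[0,0,0]]
    - [[0,0,-35],[0,0,0]]
    - [[0,0,-60],[0,0,0]]
    - [[0,0,-100],[0,0,0]]
    - [[0,0,-150],[0,0,0]]
    - [[0,0,-200],[0,0,0]]
    - [[0,0,-200],[0,0,0]]

```text
t: 20.6
tcp_pos: [0.4524, 0.3913, 0.2509]
orientation: [[-0.0, 1.0, 0.005], [1.0, 0.0, 0.008], [0.008, 0.005, -1.0]]
contact_force: [0.9, -0.1, -1.5]
finger_gap: 0.122
```

```bash
python3 -c "
from h import *
s=cam('side');st();go(C+n*.10,Rl)
crop(s['img'],150,20,250,185,4,'pics/s17.png')"
```

```text
t 20.65 tcp [0.4508 0.3908 0.2475] F [-0.1  0.6 -1.8] M [-0.    0.03  0.04] gap 0.122 q [-79.3  23.3  46.7  95.2 -18.1  69.1 -28.4]
d [-429.7, 85.9, 25.0] w [-0.4569, 0.277, 0.7649] rows>= 8.8
```

View pics/s17.png

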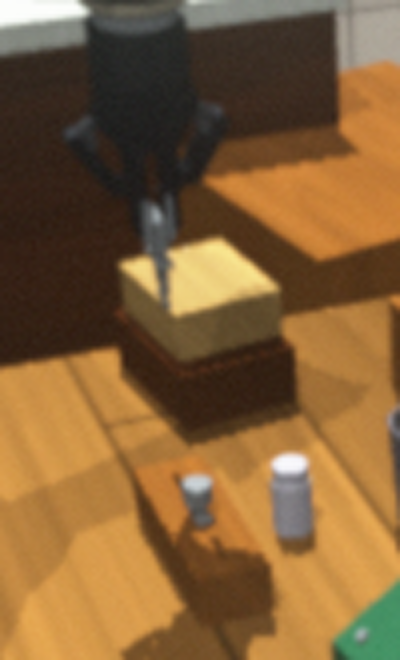

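jog_arm:
  deltas:
    - [[-40,8,-20],[-0.04,0.025,0.07]]
    - [[-85,17,-35],[-0.09,0.055,0.15]]
    - [[-130,26,-40],[-0.14,0.085,0.23]]
    - [[-175,35,-35],[-0.19,0.11,0.31]]
    - [[-220,44,-25],[-0.23,0.14,0.39]]
    - [[-265,53,-15],[-0.28,0.17,0.47]]
    - [[-310,62,-5],[-0.33,0.2,0.55]]
    - [[-355,71,5],[-0.38,0.23,0.63]]
    - [[-400,80,17],[-0.43,0.26,0.71]]
    - [[-430,86,25],[-0.457,0.277,0.765]]
    - [[-430,86,25],[-0.457,0.277,0.765]]
    - [[-430,86,25],[-0.457,0.277,0.765]]
    - [[-430,86,25],[-0.457,0.277,0.765]]
    - [[-430,86,25],[-0.457,0.277,0.765]]

```text
t: 22.05
tcp_pos: [0.5361, -0.0386, 0.2192]
orientation: [[0.598, 0.633, 0.491], [0.694, -0.715, 0.077], [0.4, 0.295, -0.868]]
contact_force: [-1.0, 0.5, -0.2]
finger_gap: 0.119
```

```bash
python3 -c "
from h import *
s=cam('side');t=cam('top');lk();go(C+n*.042,Rl)
R=r.state()['orientation'];p=r.state()['tcp_pos']
for c,x0,y0,k in((s,230,80,6),(t,225,120,8)):print(((proj(c,[p+R@[0,0,.0364],p+R@[.016,0,.03],p+R@[-.016,0,.03],C])+.5-[x0,y0])*k).round().tolist())
crop(s['img'],230,80,340,200,6,'pics/s18.png');crop(t['img'],225,120,310,200,8,'pics/t18.png')"
```

```text
turn -0.2 tilt 0.27 off mm [ -1.22  -0.83 -99.21] F [-0.9  0.7  0.9] M [ 0.33 -0.47 -0.01]
t 22.15 tcp [ 0.5362 -0.0389  0.2192] F [ 0.3 -1.  -1. ] M [-0.1   0.57  0.  ] gap 0.121 q [-71.3 -13.5  68.5 130.5  19.1  25.8 -59.9]
d [1.5, 0.8, 57.2] w [0.0007, 0.0047, 0.0039] rows>= 1.1
[[250.0, 510.0], [254.0, 473.0], [234.0, 531.0], [307.0, 583.0]]
[[374.0, 482.0], [347.0, 461.0], [405.0, 515.0], [356.0, 417.0]]
```

View pics/s18.png

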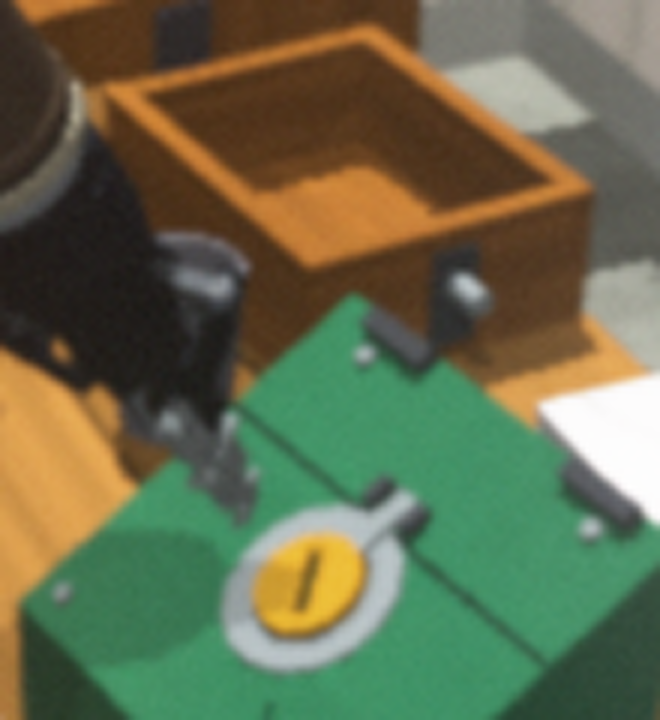

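View pics/t18.png

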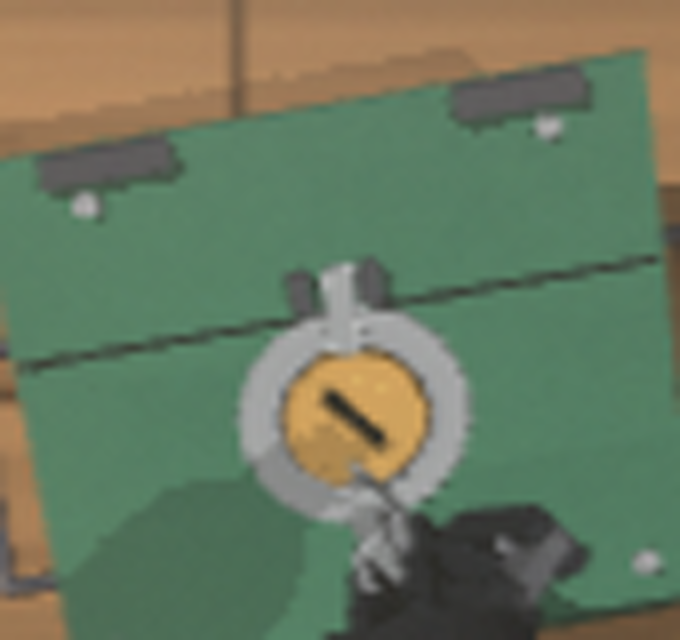

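jog_arm:
  deltas:
    - [[1,0.5,25],[0,0.004,0]]
    - [[1.2,0.6,45],[0,0.004,0]]
    - [[1.3,0.7,55],[0,0.004,0]]
    - [[1.3,0.7,57],[0,0.004,0]]
    - [[1.3,0.7,57],[0,0.004,0]]

```text
t: 22.65
tcp_pos: [0.5465, -0.0316, 0.1885]
orientation: [[0.596, 0.628, 0.5], [0.693, -0.717, 0.075], [0.406, 0.301, -0.863]]
contact_force: [-0.3, -0.5, -0.5]
finger_gap: 0.123
```

```bash
python3 -c "
from h import *
s=cam('side');t=cam('top');lk();go(C+n*.0,Rl)
crop(t['img'],245,150,295,190,14,'pics/t19.png')"
```

```text
turn -0.1 tilt 0.55 off mm [ -2.81  -7.75 -67.02] F [-0.1 -0.2  1.3] M [ 0.37 -0.53 -0.02]
t 22.75 tcp [ 0.5468 -0.0325  0.1886] F [ 0.4  0.2 -1.2] M [-0.13  0.64  0.01] gap 0.118 q [-87.1 -16.7  82.5 132.4  34.7  22.4 -74.5]
d [2.7, 7.1, 67.1] w [0.0095, -0.001, 0.0015] rows>= 1.4
```

View pics/t19.png

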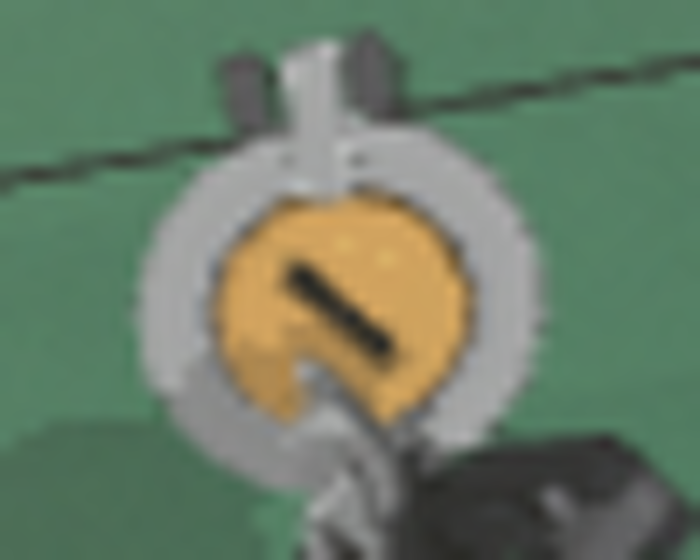

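```bash
python3 -c "
from h import *
go(C+n*.10,Rl)"
```

```text
d [2.8, 8.1, -32.9] w [0.0095, -0.001, 0.0015] rows>= 0.7
```

jog_arm:
  deltas:
    - [[2.8,8,-20],[0.009,0,0]]
    - [[2.8,8,-33],[0.009,0,0]]
    - [[2.8,8,-33],[0.009,0,0]]

```text
t: 23.05
tcp_pos: [0.5372, -0.0397, 0.2215]
orientation: [[0.598, 0.63, 0.496], [0.691, -0.719, 0.08], [0.407, 0.294, -0.865]]
contact_force: [-0.4, 0.9, -1.3]
finger_gap: 0.122
```

```bash
python3 -c "
from h import *
lk();go([.45,.391,.2475],Rr)"
```

```text
turn 0.0 tilt 0.15 off mm [  -0.18    1.08 -100.8 ] F [-0.1 -1.3  1.1] M [ 0.3  -0.52  0.02]
t 23.05 tcp [ 0.5372 -0.0397  0.2215] F [-0.4  0.9 -1.3] M [-0.14  0.58 -0.05] gap 0.122 q [-73.9 -16.6  69.3 130.5  25.8  27.2 -66.3]
d [255.8, -356.9, -31.2] w [0.4593, -0.2831, -0.7656] rows>= 8.8
```

```bash
cat > kin.py <<'E'
import numpy as np, itertools
from scipy.optimize import least_squares
from scipy.spatial.transform import Rotation as Ro
D=[([-73.6,23.6,-.7,91.5,.3,65,-4.7],[.2171,.5861,.2093]),([-53.6,16.2,20.1,107.7,-6.6,57.2,-30.5],[.4497,.2811,.1803]),
([-50.9,25.1,17.9,113.7,-11.1,42.6,-26.5],[.452,.2797,.0647]),([-54.8,12,21.3,102.3,-4.8,66.4,-32],[.4509,.2792,.2542]),
([-40,-7.1,41.2,129.3,-2.2,26.7,-40.8],[.527,-.0401,.2374]),([-43.9,3.9,50.1,130.3,-29.9,20.5,-13.8],[.5557,-.0366,.1871]),
([-40.3,6.7,47.1,130.3,-38.9,19.7,-5.6],[.5635,-.0345,.1749]),([-34.2,10.7,41.2,130,-49.8,18.5,4.5],[.5753,-.0327,.1539]),
([-34.4,12.1,42,130,-54.7,18.6,-5.3],[.5792,-.0329,.1477]),([-36.8,12.5,44.9,130.1,-56.4,19.3,-24.1],[.579,-.0325,.1475]),
([-42.5,-10.8,42.2,128.9,3.9,29.2,-44.4],[.5204,-.042,.2544]),([-1.2,36.2,63,100.2,-39.3,79.6,-16.2],[.4246,-.3349,.1794]),
([3,36.4,62.9,94.3,-38.1,84.4,-16],[.4245,-.371,.213]),([-77.8,25.6,44.8,98.6,-19.8,64.1,-27.1],[.4504,.3886,.2004]),
([-71.3,-13.5,68.5,130.5,19.1,25.8,-59.9],[.5362,-.0389,.2192]),([-87.1,-16.7,82.5,132.4,34.7,22.4,-74.5],[.5468,-.0325,.1886]),
([-73.9,-16.6,69.3,130.5,25.8,27.2,-66.3],[.5372,-.0397,.2215])]
Q=np.radians([d[0] for d in D]);P=np.array([d[1] for d in D])
rz=lambda a:Ro.from_euler('z',a).as_matrix(); ry=lambda a:Ro.from_euler('y',a).as_matrix()
def fk(q,s,p):
    yaw,d1,a1,d3,a3,d5,a5,d7,a7,b1,b3,b5=p[:12]
    R=rz(yaw+s[0]*q[0]);x=R@[a1,b1,d1]
    R=R@ry(q[1])@rz(s[1]*q[2]);x=x+R@[a3,b3,d3]
    R=R@ry(q[3])@rz(s[2]*q[4]);x=x+R@[a5,b5,d5]
    R=R@ry(q[5]);x=x+R@[a7,0,0]; R=R@rz(s[3]*q[6]);x=x+R@[0,0,d7]
    return x,R
if __name__=="__main__":
    for s in itertools.product([-1],[1,-1],[1,-1]):
        f=lambda p:(np.array([fk(q,s+(-1,),p)[0] for q in Q])-P).ravel()
        o=least_squares(f,[0,.33,0,.35,0,.35,0,.25,0,0,0,0]);print(s,np.sqrt(o.cost*2/len(Q)),o.x.round(3))
E
python3 kin.py
```

```text
(-1, 1, 1) 0.05705574598965162 [ 0.904  0.12  -0.122  0.462  0.099  0.214  0.03   0.212  0.007 -0.879
  0.112  0.173]
(-1, 1, -1) 0.06023578035072697 [ 0.808 -0.153  0.022  0.403  0.029  0.01  -0.103  0.113 -0.078 -0.789
  0.401 -0.159]
(-1, -1, 1) 0.030055130893948054 [ 0.153 -0.012  0.016  0.345  0.282  0.192 -0.161  0.086  0.098 -0.06
 -0.057 -0.014]
(-1, -1, -1) 0.0005397483394605254 [-0.001  0.286 -0.     0.534 -0.002  0.455  0.001  0.374 -0.001 -0.029
 -0.018 -0.   ]
```

```bash
cat > sim.py <<'E'
from kin import *
from h import Rl,Rr,Rt,C,n
s=(-1,-1,-1,-1)
o=least_squares(lambda p:(np.array([fk(q,s,p)[0] for q in Q])-P).ravel(),[0,.286,0,.53,0,.455,0,.374,0,-.03,-.02,0]);p=o.x
R0=np.array([[-.9377,.3474,0],[.3474,.9377,0],[0,0,-1.]])
q0=np.radians([-73.58,23.6,-.73,91.5,.32,64.99,-4.71])
off=fk(q0,s,p)[1].T@R0
off=rz(np.arctan2(off[1,0],off[0,0]))
def F(q): x,R=fk(q,s,p);return x,R@off
def jac(q):
    J=np.zeros((6,7));x,R=F(q);e=1e-5
    for i in range(7):
        d=q.copy();d[i]+=e;x2,R2=F(d);J[:3,i]=(x2-x)/e;J[3:,i]=Ro.from_matrix(R2@R.T).as_rotvec()/e
    return J
lo=np.radians([-169.25,-16.82,-84.01,7.8,-59.2,7.22,-163.78]);hi=np.radians([169.25,113.86,82.57,145.47,239.2,106.19,163.78])
def track(q,poses,sub=10,lam=1e-3,clip=True):
    for X,Rg in poses:
        for k in range(sub):
            x,R=F(q);f=1/(sub-k)
            e=np.r_[(X-x)*f,Ro.from_matrix(Rg@R.T).as_rotvec()*f]
            J=jac(q);q=q+J.T@np.linalg.solve(J@J.T+lam**2*np.eye(6),e)
            if clip:q=np.clip(q,lo,hi)
    return q
def rows(x0,Rs,ds):
    return [(x0+Rs@(np.array(d)/1e3),Rs@Ro.from_rotvec(w).as_matrix()) for d,w in ds]
def lin(x0,Rs,X,Rg,m,lift=0):
    w=Ro.from_matrix(Rs.T@Rg).as_rotvec();out=[]
    for i in range(1,m+1):
        f=i/m;out.append((x0+(X-x0)*f+np.array([0,0,lift*4*f*(1-f)]),Rs@Ro.from_rotvec(w*f).as_matrix()))
    return out
dg=lambda q:np.degrees(q).round(1).tolist()
if __name__=="__main__":
    print(off.round(3), F(np.radians([-71.3,-13.5,68.5,130.5,19.1,25.8,-59.9]))[1].round(3).tolist())
    q=np.radians([-73.6,23.6,-.7,91.5,.3,65,-4.7]);x,R=F(q)
    print("rack1",dg(track(q,lin(x,R,np.array([.4497,.2811,.18]),Rr,10))),"obs -53.6 16.2 20.1 107.7 -6.6 57.2 -30.5")
    q=np.radians([-79.3,23.3,46.7,95.2,-18.1,69.1,-28.4]);x,R=F(q)
    print("lock2",dg(track(q,lin(x,R,C+n*.1,Rl,12,.03))),"obs -71.3,-13.5,68.5,130.5,19.1,25.8,-59.9")
    q=np.radians([-54.8,12,21.3,102.3,-4.8,66.4,-32]);x,R=F(q)
    q=track(q,lin(x,R,C+n*.12,Rl,12,.03));print("lock1",dg(q),"obs -40,-7.1,41.2,129.3,-2.2,26.7,-40.8")
    q=track(q,lin(*F(q),C+n*.015,Rl,20));print("in1",dg(q),"obs -31.9  11.7  39.  129.9 -53.1  18.    7.6")
    q=np.radians([-42.5,-10.8,42.2,128.9,3.9,29.2,-44.4])
    q=track(q,lin(*F(q),np.array([.4246,-.3349,.1794]),Rt,12,.03));print("tray",dg(q),"obs -1.2,36.2,63,100.2,-39.3,79.6,-16.2")
E
python3 sim.py
```

```text
[[ 0.001 -1.     0.   ]
 [ 1.     0.001  0.   ]
 [ 0.     0.     1.   ]] [[0.599, 0.632, 0.491], [0.694, -0.716, 0.076], [0.399, 0.295, -0.868]]
rack1 [-53.8, 16.3, 20.3, 107.7, -6.6, 57.1, -30.6] obs -53.6 16.2 20.1 107.7 -6.6 57.2 -30.5
lock2 [-70.2, -13.1, 68.0, 130.4, 17.0, 25.5, -57.9] obs -71.3,-13.5,68.5,130.5,19.1,25.8,-59.9
lock1 [-39.6, -7.1, 41.0, 129.3, -2.6, 26.7, -40.5] obs -40,-7.1,41.2,129.3,-2.2,26.7,-40.8
in1 [-30.2, 11.5, 36.8, 129.8, -51.2, 17.6, 5.6] obs -31.9  11.7  39.  129.9 -53.1  18.    7.6
tray [0.3, 34.7, 60.2, 100.1, -37.8, 78.6, -17.7] obs -1.2,36.2,63,100.2,-39.3,79.6,-16.2
```

```bash
cat > plan.py <<'E'
from sim import *
TURN=1.65
def margin(q): return np.degrees(min((q-lo).min(),(hi-q).min()))
def trk(q,poses,sub=4):
    m=99
    for P_ in poses:
        q=track(q,[P_],sub=sub,clip=False); m=min(m,margin(q))
    return q,m
def final(q,Rg,verbose=0):
    m=margin(q);X=C-n*.0045
    q,a=trk(q,lin(*F(q),X,Rg,12));m=min(m,a)
    if verbose:print(" in",dg(q),round(a,1))
    for i in range(1,12):
        q,a=trk(q,[(X,Rg@rz(TURN*i/11))]);m=min(m,a)
    if verbose:print(" turned",dg(q),round(m,1))
    q,a=trk(q,lin(*F(q),C+n*.1,Rg@rz(TURN-.06),12));m=min(m,a)
    if verbose:print(" out",dg(q),round(m,1))
    return m
if __name__=="__main__":
    qc=np.radians([-73.9,-16.6,69.3,130.5,25.8,27.2,-66.3])
    # reverse loop
    q,a=trk(qc,lin(*F(qc),np.array([.45,.391,.2475]),Rr,12,.03));print(dg(q),a)
    q,b=trk(q,lin(*F(q),np.array([.4245,-.371,.25]),Rt,18,.06));print(dg(q),b)
    q,c=trk(q,lin(*F(q),C+n*.1,Rl,12,.03));print(dg(q),c,final(q,Rl,1))
    res=[]
    Rl2=Rl@rz(np.pi)
    for x in(.35,.45,.55):
     for y in(-.4,-.25,0,.25,.4):
      for z in(.3,.4):
       for th in np.arange(-2.4,2.5,.6):
        for tilt in(0,.5):
         Rw=Ro.from_rotvec([0,-tilt,0]).as_matrix()@rz(th)@np.diag([1,-1,-1.])
         q1,a=trk(qc,lin(*F(qc),np.array([x,y,z]),Rw,6),3)
         if not a>-.5: continue
         for nm,Rg in(("A",Rl),("B",Rl2)):
          q2,b=trk(q1,lin(*F(q1),C+n*.1,Rg,6),3)
          if b<3: continue
          res.append((final(q2,Rg),a,b,x,y,z,th,tilt,nm))
    res.sort(key=lambda r:-r[0])
    for r_ in res[:12]:print(np.round(r_[:8],2),r_[8])
E
time python3 plan.py
```

```text
[-84.8, 26.2, 55.8, 95.4, -22.8, 70.7, -24.0] 0.4836185316057191
[-91.7, -30.4, 120.3, 91.5, 13.9, 80.2, -62.7] -37.7222881349705
 in [-40.1, 17.5, 50.1, 130.0, -69.4, 22.0, 22.6] -10.2
 turned [-51.6, 25.1, 67.6, 130.4, -78.9, 32.1, -63.8] -19.7
 out [-81.0, 19.8, 103.6, 130.4, -57.2, 40.0, -76.1] -21.1
[-58.1, -7.2, 59.4, 130.2, 0.4, 24.0, -42.5] -34.80626164393313 -21.053081237206666
[-62.36   3.61   3.16   0.35   0.4    0.4    0.     0.  ] A
[-62.5   -0.19   3.16   0.45   0.     0.3   -1.2    0.  ] A
[-62.5    5.34   3.22   0.45   0.25   0.4   -0.6    0.  ] A
[-62.51   6.83   3.03   0.55   0.4    0.3    0.     0.5 ] A
[-62.54   5.27   3.08   0.55   0.4    0.4    0.     0.5 ] A
[-62.55   5.12   3.28   0.45   0.4    0.3   -0.6    0.  ] A
[-62.97   2.27   3.6    0.45   0.4    0.4   -0.6    0.  ] A
[-63.08   2.79   3.47   0.35   0.4    0.3    0.6    0.5 ] A
[-63.41   3.54   3.71   0.45   0.4    0.4    0.     0.5 ] A
[-73.27   4.78   9.21   0.55   0.25   0.3    0.6    0.  ] A
real	1m14.774s
user	1m10.327s
sys	0m0.232s
```

```bash
cat > man.py <<'E'
from plan import *
import pickle
rng=np.random.default_rng(0);out=[]
for nm,Rg in(("A",Rl),("B",Rl@rz(np.pi))):
    X=C+n*.1;got=[]
    for k in range(160):
        q0=lo+(hi-lo)*rng.random(7)
        f=lambda q:np.r_[F(q)[0]-X,.3*Ro.from_matrix(Rg@F(q)[1].T).as_rotvec()]
        o=least_squares(f,q0,bounds=(lo,hi))
        if o.cost<1e-10 and all(np.abs(o.x-g).max()>.05 for g in got): got.append(o.x)
    print(nm,len(got))
    for q in got: out.append((final(q,Rg),margin(q),nm,q))
out.sort(key=lambda r:-r[0])
for o in out[:25]:print(round(o[0],1),round(o[1],1),o[2],dg(o[3]))
pickle.dump(out,open("man.pkl","wb"))
E
time python3 man.py
```

```text
A 32
B 32
4.0 15.9 A [-5.8, -0.9, 9.2, 128.2, -15.3, 24.1, -29.1]
3.8 16.1 A [-3.0, -0.7, 6.3, 128.0, -15.5, 24.1, -29.0]
3.5 16.3 A [1.4, -0.5, 1.9, 127.8, -15.6, 24.1, -28.8]
3.4 12.6 B [3.9, -0.3, -0.5, 127.7, -15.7, 24.1, 151.2]
3.2 16.8 A [9.4, -0.0, -6.0, 127.4, -15.7, 24.1, -28.7]
3.1 12.5 B [13.0, 0.1, -9.6, 127.2, -15.7, 24.1, 151.3]
3.0 16.9 A [14.0, 0.2, -10.6, 127.1, -15.7, 24.1, -28.7]
3.0 4.8 A [79.5, 9.4, -79.2, 124.5, 7.8, 24.3, -48.3]
3.0 12.6 B [18.6, 0.5, -15.2, 126.9, -15.5, 24.1, 151.2]
2.9 16.9 A [19.3, 0.5, -15.8, 126.8, -15.5, 24.1, -28.8]
2.9 7.0 B [77.8, 8.4, -77.0, 124.6, 4.9, 24.1, 134.3]
2.9 7.2 A [77.7, 8.4, -76.8, 124.6, 4.7, 24.1, -45.5]
2.9 9.8 B [75.7, 7.4, -74.2, 124.6, 1.8, 24.0, 137.1]
2.9 16.9 A [22.9, 0.7, -19.4, 126.7, -15.3, 24.1, -28.9]
2.9 16.6 B [56.5, 3.3, -53.2, 125.1, -10.0, 23.9, 147.2]
2.9 12.7 B [23.7, 0.7, -20.2, 126.6, -15.3, 24.1, 151.0]
2.9 16.7 A [66.6, 4.8, -63.8, 124.8, -5.7, 23.9, -36.3]
2.9 16.7 A [61.9, 4.0, -58.8, 125.0, -8.0, 23.9, -34.4]
2.9 13.7 B [38.2, 1.6, -34.7, 125.9, -13.8, 24.0, 150.1]
2.9 16.8 A [42.4, 2.0, -38.9, 125.7, -13.2, 24.0, -30.3]
2.9 15.7 B [52.6, 2.8, -49.1, 125.3, -11.1, 24.0, 148.1]
2.9 16.6 A [69.9, 5.5, -67.4, 124.7, -3.6, 23.9, -38.1]
2.9 14.9 B [48.2, 2.4, -44.7, 125.5, -12.1, 24.0, 148.9]
2.9 16.8 A [46.5, 2.3, -43.0, 125.5, -12.5, 24.0, -30.9]
2.9 11.8 A [74.1, 6.8, -72.3, 124.6, 0.0, 23.9, -41.3]
real	6m36.330s
user	6m26.470s
sys	0m0.307s
```

```bash
cat > fast.py <<'E'
from plan import *
Ld1=p[[2,9,1]];Ld3=p[[4,10,3]];Ld5=p[[6,11,5]];a7=np.array([p[8],0,0]);d7=np.array([0,0,p[7]]);yaw=p[0]
def RZ(a):c,s_=np.cos(a),np.sin(a);return np.array([[c,-s_,0],[s_,c,0],[0,0,1]])
def RY(a):c,s_=np.cos(a),np.sin(a);return np.array([[c,0,s_],[0,1,0],[-s_,0,c]])
def FJ(q):
    R=RZ(yaw-q[0]);ax=[np.array([0,0,-1.])];o=[np.zeros(3)]
    x=R@Ld1; ax.append(R[:,1]);o.append(x)
    R=R@RY(q[1]);ax.append(-R[:,2]);o.append(x);R=R@RZ(-q[2]);x=x+R@Ld3
    ax.append(R[:,1]);o.append(x);R=R@RY(q[3]);ax.append(-R[:,2]);o.append(x);R=R@RZ(-q[4]);x=x+R@Ld5
    ax.append(R[:,1]);o.append(x);R=R@RY(q[5]);x=x+R@a7;ax.append(-R[:,2]);o.append(x);R=R@RZ(-q[6]);x=x+R@d7
    A=np.array(ax);O=np.array(o);J=np.vstack([np.cross(A,x-O).T,A.T]);return x,R@off,J
def rv(R):
    v=.5*np.array([R[2,1]-R[1,2],R[0,2]-R[2,0],R[1,0]-R[0,1]]);sn=np.linalg.norm(v);c=(np.trace(R)-1)/2
    return v*(np.arctan2(sn,c)/sn) if sn>1e-9 else v
def ftrk(q,X,Rg,step=.08,path=None):
    x,R,J=FJ(q);w=Ro.from_matrix(R.T@Rg).as_rotvec();m=max(2,int(np.ceil(max(np.linalg.norm(w)/step,np.linalg.norm(X-x)/.03))))
    x0,Rs=x,R;mm=99;dq=0
    Rot=Ro.from_rotvec(np.outer(np.arange(1,m+1)/m,w)).as_matrix()
    for i in range(1,m+1):
        x,R,J=FJ(q)
        e=np.r_[x0+(X-x0)*i/m-x,rv(Rs@Rot[i-1]@R.T)]
        d=J.T@np.linalg.solve(J@J.T+1e-6*np.eye(6),e);q=q+d
        mm=min(mm,margin(q))
        if mm<-.6: return q,mm,m
    return q,mm,m
E
cat > search.py <<'E'
from fast import *
import pickle,sys
q=np.radians([-73.9,-16.6,69.3,130.5,25.8,27.2,-66.3])
x,R,J=FJ(q);print(np.abs(x-F(q)[0]).max(),np.abs(J-jac(q)).max())
q,m,k=ftrk(q,np.array([.45,.1,.40]),Rr);print(dg(q),m,k)
rng=np.random.default_rng(1)
X0=np.array([.45,.1,.40])
def down(th,ty,tx): return Ro.from_euler('xy',[tx,ty]).as_matrix()@RZ(th)@np.diag([1,-1,-1.])
def swiv(q):
    a,m,k=ftrk(q,X0,Rr);return a,m,k
beam=[(np.degrees(q[2]),0,q,[])]
for depth in range(5):
    new=[]
    for b in beam:
        for t in range(250):
            rr=rng.uniform(.35,.75);az=rng.uniform(-1.2,1.3);X=np.array([rr*np.cos(az),rr*np.sin(az),rng.uniform(.28,.6)])
            th=rng.uniform(-3.1,3.1);ty=rng.uniform(-.7,.4);tx=rng.uniform(-.5,.5)
            q1,m,k=ftrk(b[2],X,down(th,ty,tx))
            if m<3: 
                if not(depth==0 and m>-.5): continue
            q2,m2,k2=swiv(q1)
            if m2<3: continue
            new.append((np.degrees(q2[2]),b[1]+k,q1,b[3]+[(X,th,ty,tx)],k2))
    new.sort(key=lambda r:r[0]+.15*r[1]);beam=[(*n_[:4],) for n_ in new[:8]]
    for n_ in new[:3]:print(depth,round(n_[0],1),"rows~",n_[1]/1.8,"ret",n_[4]/1.8,[np.round(np.r_[w[0],w[1:]],2).tolist() for w in n_[3]])
    pickle.dump(new[:8],open(f"beam{depth}.pkl","wb"))
E
time timeout 560 python3 search.py
```

```text
4.163336342344337e-17 2.757837074485181e-06
[-73.4, -18.7, 65.3, 128.1, 25.8, 34.0, -64.3] -1.8942368259665405 12
0 32.2 rows~ 12.777777777777777 ret 9.444444444444445 [[0.24, 0.56, 0.39, 1.58, -0.63, -0.33]]
0 32.7 rows~ 12.222222222222221 ret 17.77777777777778 [[0.64, 0.3, 0.57, -0.9, -0.24, -0.13]]
0 34.7 rows~ 10.0 ret 7.777777777777778 [[0.32, 0.46, 0.3, 0.98, -0.54, -0.27]]
1 3.8 rows~ 28.88888888888889 ret 13.333333333333332 [[0.57, -0.22, 0.47, -0.84, 0.27, -0.34], [0.41, -0.59, 0.31, 1.57, -0.04, -0.13]]
1 6.7 rows~ 22.22222222222222 ret 9.444444444444445 [[0.32, 0.46, 0.3, 0.98, -0.54, -0.27], [0.36, 0.6, 0.36, 2.42, 0.32, -0.04]]
1 6.6 rows~ 24.444444444444443 ret 11.666666666666666 [[0.32, 0.46, 0.3, 0.98, -0.54, -0.27], [0.21, 0.65, 0.33, 2.73, 0.26, -0.2]]
2 -42.5 rows~ 38.333333333333336 ret 12.777777777777777 [[0.57, -0.22, 0.47, -0.84, 0.27, -0.34], [0.41, -0.59, 0.31, 1.57, -0.04, -0.13], [0.31, -0.55, 0.4, 2.72, -0.51, 0.25]]
2 -39.6 rows~ 36.666666666666664 ret 15.555555555555555 [[0.57, -0.22, 0.47, -0.84, 0.27, -0.34], [0.41, -0.59, 0.31, 1.57, -0.04, -0.13], [0
[... 960 characters left out ...]
0.31, 1.57, -0.04, -0.13], [0.31, -0.55, 0.4, 2.72, -0.51, 0.25], [0.65, -0.0, 0.55, 2.37, -0.7, -0.3], [0.5, 0.55, 0.55, 1.36, -0.42, 0.02]]
4 -78.2 rows~ 58.33333333333333 ret 10.555555555555555 [[0.57, -0.22, 0.47, -0.84, 0.27, -0.34], [0.41, -0.59, 0.31, 1.57, -0.04, -0.13], [0.31, -0.55, 0.4, 2.72, -0.51, 0.25], [0.46, -0.33, 0.38, 1.79, -0.51, -0.5], [0.66, -0.02, 0.38, 0.09, -0.24, -0.14]]
4 -79.0 rows~ 63.888888888888886 ret 13.333333333333332 [[0.57, -0.22, 0.47, -0.84, 0.27, -0.34], [0.41, -0.59, 0.31, 1.57, -0.04, -0.13], [0.31, -0.55, 0.4, 2.72, -0.51, 0.25], [0.51, -0.29, 0.48, 0.68, -0.65, -0.38], [0.48, 0.04, 0.38, -0.23, 0.13, 0.48]]
real	1m27.223s
user	1m24.972s
sys	0m0.319s
```

```bash
cat > search2.py <<'E'
from fast import *
import pickle
from search_util import down
def ffinal(q,Rg):
    m=99;X=C-n*.0045
    q,a,_=ftrk(q,X,Rg);m=min(m,a);qi=q
    for i in range(1,5):
        q,a,_=ftrk(q,X,Rg@RZ(TURN*i/4));m=min(m,a)
        if m<0:return m,qi,q
    q,a,_=ftrk(q,C+n*.1,Rg@RZ(TURN-.06));return min(m,a),qi,q
if __name__=="__main__":
    qc=np.radians([-73.9,-16.6,69.3,130.5,25.8,27.2,-66.3])
    rng=np.random.default_rng(3)
    q0,m,k=ftrk(qc,C+n*.2,Rl);print(dg(q0),m)
    nodes=[(q0,0,[])];sol=[]
    for depth in range(3):
        new=[]
        for b in nodes:
            for t in range(400 if depth==0 else 60):
                rr=rng.uniform(.38,.7);az=rng.uniform(-1.1,1.2);X=np.round([rr*np.cos(az),rr*np.sin(az),rng.uniform(.32,.5)],2)
                pr=np.round([rng.uniform(-3,3),rng.uniform(-.6,.3),rng.uniform(-.4,.4)],1)
                q1,m,k=ftrk(b[0],X,down(*pr))
                if m<(3 if depth else -.6):continue
                q2,m2,k2=ftrk(q1,C+n*.11,Rl)
                if m2<3:continue
                rows=(b[1]+k)
                new.append((np.degrees(q2[2])+.3*rows,q1,rows,b[2]+[(X.tolist(),pr.tolist())]))
                if q2[2]<np.radians(15):
                    f,qi,qt=ffinal(q2,Rl)
                    if f>2:sol.append((rows+k2,f,m2,b[2]+[(X.tolist(),pr.tolist())],dg(q1),dg(q2)))
        new.sort(key=lambda r:r[0]);nodes=[(a[1],a[2],a[3]) for a in new[:20]];print(depth,len(new),new[0][0] if new else None)
    sol.sort(key=lambda s_:s_[0])
    for s_ in sol[:10]:print(round(s_[0]/1.8),[round(v,1) for v in s_[1:3]],*s_[3:])
E
cat > search_util.py <<'E'
from fast import *
def down(th,ty,tx): return Ro.from_euler('xy',[tx,ty]).as_matrix()@RZ(th)@np.diag([1,-1,-1.])
E
time timeout 570 python3 search2.py
```

```text
[-65.8, -18.9, 59.1, 129.9, 26.9, 31.6, -68.1] -2.0817947141103748
0 22 61.688416641442345
1 278 29.4875589496096
2 539 10.336046778904755
26 [np.float64(2.6), np.float64(14.3)] [([0.46, 0.33, 0.38], [0.4, -0.5, -0.3]), ([0.58, 0.19, 0.34], [0.6, 0.2, -0.1]), ([0.62, -0.18, 0.44], [0.9, -0.2, 0.2])] [5.0, 16.1, 21.2, 75.2, -21.1, 84.5, -10.9] [-7.4, -2.5, 10.9, 128.2, -14.3, 25.6, -29.8]
33 [np.float64(3.6), np.float64(14.5)] [([0.45, 0.46, 0.45], [-0.0, -0.4, -0.2]), ([0.69, 0.0, 0.35], [0.7, -0.1, -0.2]), ([0.59, 0.19, 0.39], [1.4, 0.1, 0.4])] [-11.1, 19.0, 3.8, 78.5, -24.8, 85.6, -15.9] [-5.9, -2.4, 9.3, 128.1, -14.2, 25.5, -30.0]
34 [np.float64(3.7), np.float64(7.3)] [([0.46, 0.33, 0.38], [0.4, -0.5, -0.3]), ([0.58, 0.19, 0.34], [0.6, 0.2, -0.1]), ([0.5, -0.16, 0.4], [2.1, 0.2, 0.3])] [12.6, 19.4, 12.1, 76.1, -15.3, 102.1, 52.3] [-0.5, -2.0, 4.1, 127.8, -15.8, 25.3, -28.5]
36 [np.float64(3.1), np.float64(13.1)] [([0.46, 0.33, 0.38], [0.4, -0.5, -0.3]), ([0.58, 0.19, 0.34], [0.6, 0.2, -0.1]), ([0.46, -0.48, 0.42], [1.2, -0.5, 0.3])] [35.2, 25.1, 38.6, 75.4, -47.3, 93.8, 56.2] [-6.
[... 884 characters left out ...]
3, 0.35], [2.0, 0.1, 0.0]), ([0.55, 0.08, 0.34], [2.3, 0.1, 0.3])] [-9.3, 15.3, 9.7, 88.3, -19.9, 82.7, 44.8] [-8.5, -2.4, 11.8, 128.2, -14.2, 25.3, -30.0]
37 [np.float64(3.0), np.float64(5.3)] [([0.46, 0.33, 0.38], [0.4, -0.5, -0.3]), ([0.46, 0.52, 0.42], [1.2, 0.1, 0.3]), ([0.44, 0.1, 0.42], [2.4, -0.2, 0.4])] [-23.9, -10.8, 19.5, 106.7, -19.5, 71.4, 49.8] [-7.0, -2.3, 10.3, 128.1, -14.2, 25.3, -30.1]
38 [np.float64(2.3), np.float64(13.9)] [([0.46, 0.33, 0.38], [0.4, -0.5, -0.3]), ([0.53, 0.43, 0.38], [1.9, -0.2, -0.2]), ([0.47, 0.05, 0.36], [2.4, -0.0, -0.0])] [-18.2, 2.2, 6.6, 98.6, -0.4, 79.1, 35.9] [-8.2, -2.4, 11.6, 128.2, -14.0, 25.4, -30.2]
real	0m26.793s
user	0m26.941s
sys	0m0.142s
```

```bash
cat > wp.py <<'E'
from search_util import *
from h import r,go,st
import sys
def wp(X,pr): go(X,down(*pr))
def qn(): return np.radians(r.state()["joint_positions"])
E
python3 -c "
from wp import *
wp([.46,.33,.38],[.4,-.5,-.3])
q=qn();q,m,k=ftrk(q,np.array([.46,.33,.38]),down(.4,-.5,-.3));print(dg(q),m)"
```

```text
d [273.6, -267.8, -145.7] w [-0.3079, -0.2275, 0.3586] rows>= 8.2
[-71.3, 9.1, 10.7, 96.5, 32.0, 78.8, -139.8] 3.6165029707078222
```

jog_arm:
  deltas:
    - [[30,-30,-16],[-0.034,-0.025,0.04]]
    - [[60,-60,-32],[-0.068,-0.05,0.08]]
    - [[92,-90,-49],[-0.103,-0.076,0.12]]
    - [[123,-120,-65],[-0.14,-0.1,0.16]]
    - [[153,-150,-81],[-0.17,-0.126,0.2]]
    - [[183,-180,-97],[-0.205,-0.15,0.24]]
    - [[214,-210,-114],[-0.24,-0.18,0.28]]
    - [[245,-240,-131],[-0.275,-0.2,0.32]]
    - [[274,-268,-146],[-0.308,-0.228,0.359]]
    - [[274,-268,-146],[-0.308,-0.228,0.359]]
    - [[274,-268,-146],[-0.308,-0.228,0.359]]
    - [[274,-268,-146],[-0.308,-0.228,0.359]]

```text
t: 24.25
tcp_pos: [0.4593, 0.3307, 0.3783]
orientation: [[0.864, 0.213, 0.457], [0.374, -0.879, -0.297], [0.338, 0.427, -0.839]]
contact_force: [1.5, -0.3, -1.4]
finger_gap: 0.117
```

```bash
cat > search3.py <<'E'
from wp import *
from search2 import ffinal
q0=qn();print(dg(q0))
rng=np.random.default_rng(3)
a,m,k=ftrk(q0,C+n*.11,Rl);print("direct",dg(a),m)
nodes=[(q0,0,[])];sol=[]
for depth in range(2):
    new=[]
    for b in nodes:
        for t in range(600 if depth==0 else 60):
            rr=rng.uniform(.4,.7);az=rng.uniform(-.9,1.2);X=np.round([rr*np.cos(az),rr*np.sin(az),rng.uniform(.32,.5)],2)
            pr=np.round([rng.uniform(-3,3),rng.uniform(-.5,.3),rng.uniform(-.4,.4)],1)
            q1,m,k=ftrk(b[0],X,down(*pr))
            if m<3:continue
            q2,m2,k2=ftrk(q1,C+n*.11,Rl)
            if m2<3:continue
            rows=(b[1]+k)
            new.append((np.degrees(q2[2])+.3*rows,q1,rows,b[2]+[(X.tolist(),pr.tolist())]))
            if q2[2]<np.radians(15):
                f,qi,qt=ffinal(q2,Rl)
                if f>2.5:sol.append((rows+k2,f,m2,b[2]+[(X.tolist(),pr.tolist())],dg(q1),dg(q2)))
    new.sort(key=lambda r:r[0]);nodes=[(a[1],a[2],a[3]) for a in new[:20]];print(depth,len(new),new[0][0] if new else None)
sol.sort(key=lambda s_:s_[0])
for s_ in sol[:14]:print(round(s_[0]/1.8),[round(float(v),1) for v in s_[1:3]],*s_[3:])
E
python3 search3.py; python3 -c "
from h import *
st()"
```

```text
[-70.3, 9.3, 9.7, 96.3, 32.0, 78.9, -139.7]
direct [-65.3, -13.4, 62.7, 130.4, 16.8, 26.5, -58.1] 3.4381706174928843
0 197 29.04628947157334
1 601 11.012884484256604
27 [3.9, 14.7] [([0.57, 0.23, 0.34], [0.6, 0.2, -0.1]), ([0.54, -0.26, 0.33], [2.1, -0.1, 0.4])] [21.7, 22.9, 18.7, 82.0, -28.3, 87.8, 75.2] [-3.6, -2.2, 7.0, 128.0, -15.3, 25.1, -29.0]
27 [3.0, 7.1] [([0.62, 0.09, 0.4], [0.8, 0.1, -0.3]), ([0.45, -0.31, 0.47], [2.2, -0.0, 0.2])] [14.8, 15.4, 29.4, 72.3, -16.2, 101.9, 77.6] [-6.6, -2.4, 10.1, 128.2, -14.9, 25.3, -29.3]
27 [3.1, 13.7] [([0.62, 0.09, 0.4], [0.8, 0.1, -0.3]), ([0.57, -0.1, 0.32], [2.1, 0.3, -0.2])] [-7.3, 26.0, 8.3, 76.6, 8.0, 94.5, 32.2] [-6.7, -2.3, 10.2, 128.1, -14.4, 25.5, -29.8]
29 [4.0, 14.6] [([0.57, 0.23, 0.34], [0.6, 0.2, -0.1]), ([0.52, -0.46, 0.43], [2.1, -0.1, -0.2])] [18.7, 18.0, 22.1, 73.5, -1.4, 78.0, 69.1] [-4.3, -2.2, 7.9, 128.0, -14.9, 25.5, -29.4]
29 [3.7, 14.8] [([0.64, 0.04, 0.33], [-0.5, 0.1, 0.1]), ([0.58, -0.29, 0.45], [1.6, -0.1, 0.1])] [16.6, 19.7, 15.5, 67.3, -13.0, 91.7, 32.5] [-0.0, -2.0, 3.7, 127.8, -15.6, 25.5, -28.6]
29 [3.2,
[... 1087 characters left out ...]
4, -29.5]
32 [3.6, 15.0] [([0.64, 0.04, 0.33], [-0.5, 0.1, 0.1]), ([0.67, -0.1, 0.33], [1.8, -0.2, 0.4])] [14.2, 22.9, 5.4, 81.4, -28.6, 74.9, 42.0] [0.4, -1.9, 3.2, 127.8, -15.5, 25.2, -28.8]
32 [3.5, 6.4] [([0.6, 0.32, 0.35], [1.8, 0.1, 0.4]), ([0.41, -0.16, 0.34], [2.3, -0.3, 0.2])] [-9.0, -10.7, 34.3, 114.0, -12.9, 64.9, 73.4] [-6.2, -2.2, 9.6, 128.1, -14.4, 25.3, -30.0]
33 [4.0, 12.5] [([0.6, 0.18, 0.35], [2.0, 0.1, 0.0]), ([0.51, -0.24, 0.46], [2.4, -0.2, 0.4])] [14.4, 14.5, 29.5, 78.2, -31.5, 96.7, 91.9] [-5.1, -2.2, 8.5, 128.1, -14.7, 25.2, -29.6]
t 24.25 tcp [0.4593 0.3307 0.3783] F [ 1.5 -0.3 -1.4] M [ 0.35  0.58 -0.05] gap 0.117 q [ -70.3    9.3    9.7   96.3   32.    78.9 -139.7]
```

```bash
python3 -c "
from wp import *
wp([.57,.23,.34],[.6,.2,-.1])"
```

```text
d [45.0, 95.7, 112.6] w [0.5008, -0.5109, -0.3289] rows>= 5.2
```

jog_arm:
  deltas:
    - [[7,16,19],[0.083,-0.085,-0.055]]
    - [[15,32,38],[0.167,-0.17,-0.11]]
    - [[22,48,56],[0.25,-0.255,-0.165]]
    - [[30,64,75],[0.333,-0.34,-0.22]]
    - [[38,80,94],[0.417,-0.425,-0.275]]
    - [[45,96,113],[0.5,-0.511,-0.329]]
    - [[45,96,113],[0.5,-0.511,-0.329]]
    - [[45,96,113],[0.5,-0.511,-0.329]]

```text
t: 25.05
tcp_pos: [0.5709, 0.2269, 0.3384]
orientation: [[0.801, 0.565, -0.2], [0.556, -0.825, -0.101], [-0.222, -0.03, -0.975]]
contact_force: [-0.3, 0.7, -0.5]
finger_gap: 0.124
```

```bash
python3 -c "
from wp import *
st();wp([.52,-.46,.43],[2.1,-.1,-.2])
a,m,k=ftrk(qn(),np.array([.52,-.46,.43]),down(2.1,-.1,-.2));print(dg(a),m);a,m,k=ftrk(a,C+n*.11,Rl);print(dg(a),m)"
```

```text
t 25.05 tcp [0.5709 0.2269 0.3384] F [-0.3  0.7 -0.5] M [ 0.1  -0.21 -0.02] gap 0.124 q [-36.2  27.8  16.4  70.4  -6.3  95.6 -76.1]
d [-443.3, 535.0, -9.7] w [-0.3425, -0.0319, -1.4477] rows>= 13.9
[18.5, 18.0, 22.4, 73.5, -1.5, 78.0, 69.2] 11.105495532161727
[-4.6, -2.2, 8.2, 128.0, -14.8, 25.5, -29.4] 14.582331678193608
```

jog_arm:
  deltas:
    - [[-30,36,-1],[-0.023,-0.002,-0.097]]
    - [[-59,71,-1],[-0.046,-0.004,-0.193]]
    - [[-89,107,-2],[-0.069,-0.006,-0.29]]
    - [[-118,143,-3],[-0.091,-0.009,-0.386]]
    - [[-148,178,-3],[-0.114,-0.011,-0.483]]
    - [[-177,214,-4],[-0.137,-0.013,-0.579]]
    - [[-207,250,-5],[-0.16,-0.015,-0.676]]
    - [[-236,285,-5],[-0.183,-0.017,-0.772]]
    - [[-266,321,-6],[-0.206,-0.019,-0.869]]
    - [[-296,357,-6],[-0.228,-0.021,-0.965]]
    - [[-325,392,-7],[-0.251,-0.023,-1.062]]
    - [[-355,428,-8],[-0.274,-0.026,-1.158]]
    - [[-384,464,-8],[-0.297,-0.028,-1.255]]
    - [[-414,499,-9],[-0.32,-0.03,-1.351]]
    - [[-443,535,-10],[-0.343,-0.032,-1.448]]
    - [[-443,535,-10],[-0.343,-0.032,-1.448]]
    - [[-443,535,-10],[-0.343,-0.032,-1.448]]

```text
t: 26.75
tcp_pos: [0.5222, -0.4572, 0.4312]
orientation: [[-0.488, 0.867, 0.103], [0.844, 0.499, -0.196], [-0.221, -0.009, -0.975]]
contact_force: [-0.6, 0.8, -1.3]
finger_gap: 0.12
```

```bash
python3 -c "
from wp import *
from search2 import ffinal
st();go(C+n*.11,Rl)
a,m,k=ftrk(qn(),C+n*.11,Rl);print(dg(a),m)
f,qi,qt=ffinal(a,Rl);print(f,dg(qi),dg(qt))
x=r.state()
Rs=x['orientation'];w=Ro.from_matrix(Rs.T@Rl).as_rotvec();d=Rs.T@(C+n*.11-x['tcp_pos'])*1e3
for i in range(1,18):print([(d*i/17).round().astype(int).tolist(),(w*i/17).round(3).tolist()],end=', ')"
```

```text
t 26.75 tcp [ 0.5222 -0.4572  0.4312] F [-0.6  0.8 -1.3] M [0.32 0.1  0.02] gap 0.12 q [18.6 18.1 22.1 73.  -1.7 78.3 69.2]
d [392.5, 218.5, 116.2] w [-0.4025, 0.3536, 1.333] rows>= 9.6
[-4.5, -2.2, 8.0, 128.0, -14.9, 25.5, -29.4] 14.592365229968154
4.023145331636463 [-0.4, 13.1, 2.5, 128.0, -33.0, 11.2, -12.2] [-41.5, -3.8, 44.6, 129.9, -8.1, 23.3, -126.1]
[[23, 13, 7], [-0.024, 0.021, 0.078]], [[46, 26, 14], [-0.047, 0.042, 0.157]], [[69, 39, 20], [-0.071, 0.062, 0.235]], [[92, 51, 27], [-0.095, 0.083, 0.314]], [[115, 64, 34], [-0.118, 0.104, 0.392]], [[139, 77, 41], [-0.142, 0.125, 0.47]], [[162, 90, 48], [-0.166, 0.146, 0.549]], [[185, 103, 55], [-0.189, 0.166, 0.627]], [[208, 116, 61], [-0.213, 0.187, 0.706]], [[231, 129, 68], [-0.237, 0.208, 0.784]], [[254, 141, 75], [-0.26, 0.229, 0.863]], [[277, 154, 82], [-0.284, 0.25, 0.941]], [[300, 167, 89], [-0.308, 0.27, 1.019]], [[323, 180, 96], [-0.331, 0.291, 1.098]], [[346, 193, 102], [-0.355, 0.312, 1.176]], [[369, 206, 109], [-0.379, 0.333, 1.255]], [[392, 219, 116], [-0.403, 0.354, 1.333]],
```

jog_arm:
  deltas:
    - [[39,22,7],[-0.04,0.035,0.13]]
    - [[78,44,15],[-0.08,0.07,0.265]]
    - [[118,66,28],[-0.12,0.106,0.4]]
    - [[157,87,42],[-0.16,0.141,0.53]]
    - [[196,109,55],[-0.2,0.177,0.665]]
    - [[235,131,67],[-0.24,0.212,0.8]]
    - [[275,153,79],[-0.28,0.247,0.93]]
    - [[314,175,91],[-0.32,0.283,1.065]]
    - [[353,197,103],[-0.36,0.318,1.2]]
    - [[392,219,116],[-0.403,0.354,1.333]]
    - [[392,219,116],[-0.403,0.354,1.333]]
    - [[392,219,116],[-0.403,0.354,1.333]]
    - [[392,219,116],[-0.403,0.354,1.333]]

```text
t: 28.05
tcp_pos: [0.533, -0.0385, 0.23]
orientation: [[0.595, 0.635, 0.494], [0.694, -0.715, 0.084], [0.406, 0.293, -0.866]]
contact_force: [0.8, -0.5, -0.3]
finger_gap: 0.125
```

```bash
python3 -c "
from wp import *
from h import lk
lk();go(C+n*.045,Rl)"
```

```text
turn -0.2 tilt 0.19 off mm [ 1.5700e+00  1.0000e-02 -1.1011e+02] F [-0.   0.8  0.6] M [ 0.33 -0.51 -0.01]
t 28.05 tcp [ 0.533  -0.0385  0.23  ] F [ 0.8 -0.5 -0.3] M [-0.14  0.6  -0.01] gap 0.125 q [ -5.3  -2.    8.6 127.8 -14.5  25.5 -29.7]
d [-1.7, 0.1, 65.1] w [-0.0021, -0.0025, 0.0044] rows>= 1.3
```

Configuration is good now. Advance to just off the face.

jog_arm:
  deltas:
    - [[-0.8,0,30],[0,0,0.002]]
    - [[-1.5,0,55],[0,0,0.003]]
    - [[-1.5,0,65],[0,0,0.004]]
    - [[-1.5,0,65],[0,0,0.004]]
    - [[-1.5,0,65],[0,0,0.004]]

```text
t: 28.55
tcp_pos: [0.5641, -0.0355, 0.1723]
orientation: [[0.6, 0.631, 0.492], [0.689, -0.72, 0.082], [0.407, 0.29, -0.866]]
contact_force: [0.1, -0.7, -0.7]
finger_gap: 0.118
```

```bash
python3 -c "
from h import *
s=cam('side');t=cam('top');lk();go(C+n*.02,Rl)
crop(s['img'],255,145,305,195,12,'pics/s20.png');crop(t['img'],245,150,295,190,14,'pics/t20.png')"
```

```text
turn 0.1 tilt 0.12 off mm [ -0.77   0.61 -44.96] F [-0.7 -0.7  1. ] M [ 0.34 -0.48  0.02]
t 28.65 tcp [ 0.5641 -0.0353  0.1728] F [-0.3  0.1 -1.4] M [-0.08  0.58 -0.02] gap 0.122 q [ -4.6   6.4   7.8 128.5 -24.6  17.2 -20.2]
d [0.7, -0.6, 25.0] w [-0.0016, -0.0013, -0.0024] rows>= 0.5
```

View pics/s20.png

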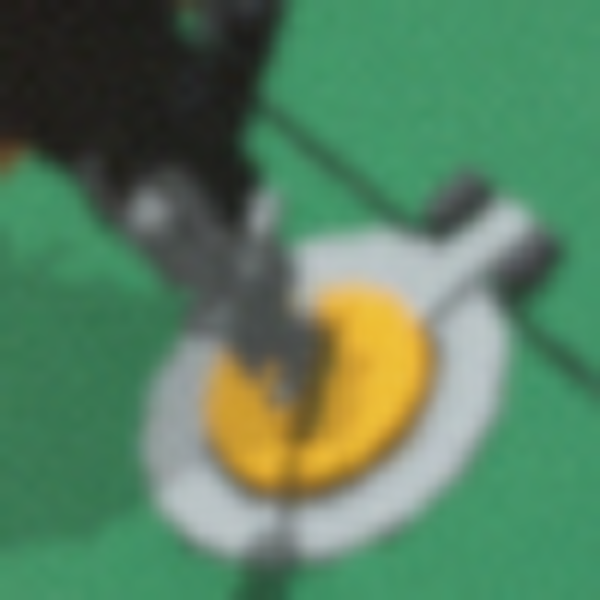

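View pics/t20.png

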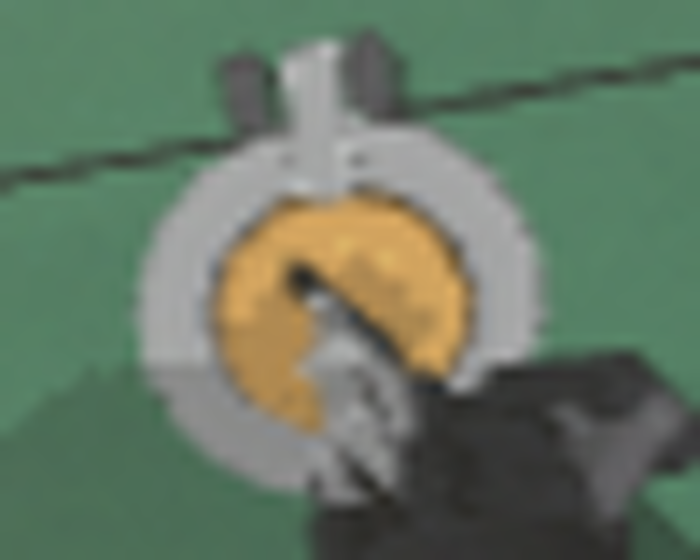

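jog_arm:
  deltas:
    - [[0.3,-0.6,6],[0,0,-0.03]]
    - [[0.3,-0.6,12],[0,0,-0.03]]
    - [[0.3,-0.6,18],[0,0,-0.03]]
    - [[0.3,-0.6,18],[0,0,-0.03]]

```text
t: 29.05
tcp_pos: [0.5723, -0.0325, 0.1554]
orientation: [[0.581, 0.649, 0.491], [0.71, -0.699, 0.083], [0.397, 0.3, -0.867]]
contact_force: [-0.1, -0.6, -0.3]
finger_gap: 0.119
```

```bash
python3 -c "
from h import *
lk();go(C-n*.002,Rl)"
```

```text
turn -1.6 tilt 0.21 off mm [ -1.06  -1.33 -25.63] F [-0.6  0.2  0.2] M [ 0.39 -0.49  0.01]
t 29.05 tcp [ 0.5723 -0.0325  0.1554] F [-0.1 -0.6 -0.3] M [-0.07  0.62  0.01] gap 0.119 q [ -3.    9.    5.8 128.5 -27.7  14.9 -15.7]
d [1.0, 1.5, 27.6] w [-0.0037, 0.0001, 0.0273] rows>= 0.6
```

Inserted about 10 mm with no force. I'll continue.

jog_arm:
  deltas:
    - [[0.3,0.5,7],[0,0,0]]
    - [[0.3,0.6,14],[0,0,0]]
    - [[0.3,0.6,20],[0,0,0]]
    - [[0.3,0.6,25],[0,0,0]]
    - [[0.3,0.6,25],[0,0,0]]

```text
t: 29.55
tcp_pos: [0.585, -0.0307, 0.1335]
orientation: [[0.581, 0.649, 0.49], [0.71, -0.699, 0.083], [0.397, 0.3, -0.867]]
contact_force: [-0.7, -0.3, -1.4]
finger_gap: 0.118
```

```bash
python3 -c "
from h import *
lk()"
```

```text
turn -1.6 tilt 0.24 off mm [-1.   -1.02 -0.27] F [-1.2 -0.6  0.9] M [ 0.39 -0.5   0.06]
t 29.55 tcp [ 0.585  -0.0307  0.1335] F [-0.7 -0.3 -1.4] M [-0.05  0.63 -0.04] gap 0.118 q [ -0.4  12.4   2.6 128.  -31.8  12.  -11.7]
```

jog_arm:
  deltas:
    - [[0.3,0.3,2],[0,0,0]]
    - [[0.3,0.3,4],[0,0,0]]
    - [[0.3,0.3,5],[0,0,0]]
    - [[0.3,0.3,5],[0,0,0]]

```text
t: 29.95
tcp_pos: [0.588, -0.0303, 0.1304]
orientation: [[0.581, 0.649, 0.492], [0.711, -0.699, 0.083], [0.397, 0.301, -0.867]]
contact_force: [0.1, -0.3, -1.4]
finger_gap: 0.123
```

```bash
python3 -c "
from h import *
lk()"
```

```text
turn -1.6 tilt 0.18 off mm [-0.23 -0.39  3.96] F [-0.7 -0.1  1.2] M [ 0.34 -0.56 -0.01]
t 29.95 tcp [ 0.588  -0.0303  0.1304] F [ 0.1 -0.3 -1.4] M [-0.15  0.63 -0.02] gap 0.123 q [ 1.000e-01  1.300e+01  2.000e+00  1.278e+02 -3.240e+01  1.150e+01
 -1.110e+01]
```

jog_arm:
  deltas:
    - [[0,0,1],[0,0,0]]
    - [[0,0,2],[0,0,0]]
    - [[0,0,2],[0,0,0]]

```text
t: 30.25
tcp_pos: [0.5886, -0.0303, 0.1297]
orientation: [[0.58, 0.649, 0.492], [0.71, -0.699, 0.083], [0.398, 0.301, -0.866]]
contact_force: [-11.4, -0.4, 13.1]
finger_gap: 0.12
```

```bash
python3 -c "
from h import *
lk()"
```

```text
turn -1.6 tilt 0.17 off mm [-0.12 -0.15  4.85] F [ -1.8  -3.1 -17. ] M [ 0.92 -0.89 -0.02]
t 30.25 tcp [ 0.5886 -0.0303  0.1297] F [-11.4  -0.4  13.1] M [-0.02  1.27  0.12] gap 0.12 q [  0.3  13.1   1.7 127.8 -32.7  11.4 -10.8]
```

jog_arm:
  deltas:
    - [[0,0,0],[0,0,0.12]]
    - [[0,0,0],[0,0,0.24]]
    - [[0,0,0],[0,0,0.36]]
    - [[0,0,0],[0,0,0.48]]
    - [[0,0,0],[0,0,0.6]]
    - [[0,0,0],[0,0,0.6]]

```text
t: 30.85
tcp_pos: [0.5879, -0.0301, 0.1293]
orientation: [[0.847, 0.204, 0.492], [0.187, -0.979, 0.084], [0.498, 0.021, -0.867]]
contact_force: [-15.1, -1.2, 16.0]
finger_gap: 0.118
```

```bash
python3 -c "
from h import *
lk()"
```

```text
turn 33.0 tilt 0.23 off mm [-0.54 -0.86  4.89] F [ -3.4  -4.  -21.4] M [ 1.19 -1.21  0.02]
t 30.85 tcp [ 0.5879 -0.0301  0.1293] F [-15.1  -1.2  16. ] M [-0.05  1.69  0.11] gap 0.118 q [ -7.6  13.1  10.8 128.3 -42.2  12.5 -36.3]
```

jog_arm:
  deltas:
    - [[0,0,0],[0,0,0.12]]
    - [[0,0,0],[0,0,0.24]]
    - [[0,0,0],[0,0,0.36]]
    - [[0,0,0],[0,0,0.48]]
    - [[0,0,0],[0,0,0.6]]
    - [[0,0,0],[0,0,0.72]]
    - [[0,0,0],[0,0,0.82]]
    - [[0,0,0],[0,0,0.82]]

```text
t: 31.65
tcp_pos: [0.5878, -0.0293, 0.1292]
orientation: [[0.728, -0.478, 0.491], [-0.587, -0.805, 0.086], [0.355, -0.351, -0.867]]
contact_force: [-18.1, 0.7, 18.7]
finger_gap: 0.124
```

```bash
python3 -c "
from h import *
lk()
t=cam('top');crop(t['img'],245,145,295,190,12,'pics/t21.png')"
```

```text
turn 80.0 tilt 0.32 off mm [-0.11 -1.54  4.92] F [ -2.8  -6.5 -25.1] M [ 1.65 -0.97  0.09]
t 31.65 tcp [ 0.5878 -0.0293  0.1292] F [-18.1   0.7  18.7] M [0.42 1.85 0.31] gap 0.124 q [-18.   13.5  22.9 129.  -52.6  14.6 -73.3]
```

View pics/t21.png

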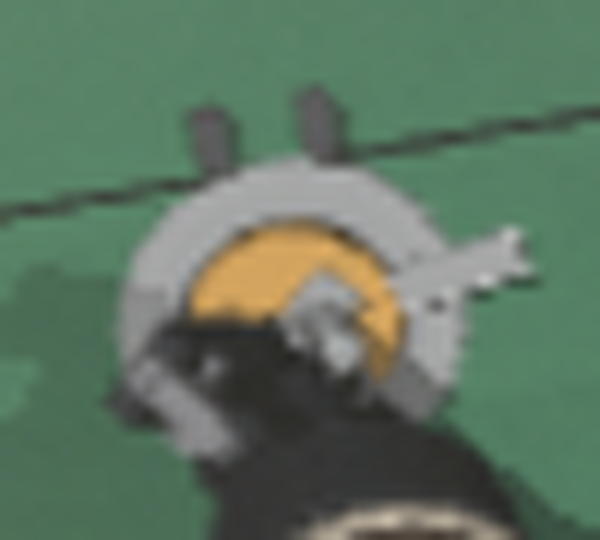

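jog_arm:
  deltas:
    - [[0,0,-0.4],[0,0,0.08]]
    - [[0,0,-0.4],[0,0,0.16]]
    - [[0,0,-0.4],[0,0,0.22]]
    - [[0,0,-0.4],[0,0,0.22]]

```text
t: 32.1
tcp_pos: [0.5885, -0.0286, 0.1298]
orientation: [[0.611, -0.621, 0.492], [-0.743, -0.663, 0.086], [0.273, -0.418, -0.866]]
contact_force: [-12.2, 1.3, 14.2]
finger_gap: 0.123
```

```bash
python3 -c "
from h import *
lk()
t=cam('top');crop(t['img'],245,145,295,190,12,'pics/t22.png')
s=cam('side');crop(s['img'],255,145,305,195,12,'pics/s22.png')"
```

```text
turn 92.1 tilt 0.31 off mm [ 0.96 -1.4   4.79] F [ -0.6  -4.5 -18.2] M [ 1.13 -0.53 -1.89]
t 32.1 tcp [ 0.5885 -0.0286  0.1298] F [-12.2   1.3  14.2] M [-0.59  1.01  1.94] gap 0.123 q [-20.4  13.7  25.5 129.  -54.3  15.1 -83.9]
```

View pics/t22.png

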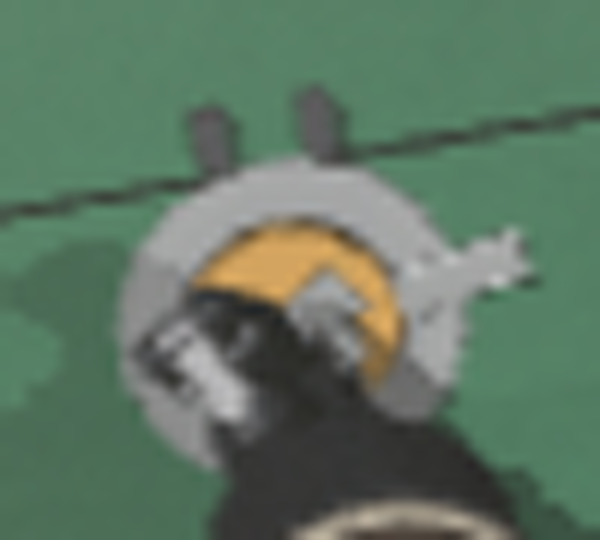

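jog_arm:
  deltas:
    - [[0,0,0],[0,0,-0.07]]
    - [[0,0,0],[0,0,-0.12]]
    - [[0,0,-0.3],[0,0,-0.12]]

```text
t: 32.5
tcp_pos: [0.5883, -0.0286, 0.1298]
orientation: [[0.68, -0.544, 0.492], [-0.659, -0.747, 0.086], [0.321, -0.382, -0.867]]
contact_force: [-3.4, 3.5, 3.7]
finger_gap: 0.121
```

```bash
python3 -c "
from h import *
lk()"
```

```text
turn 85.3 tilt 0.32 off mm [ 0.9  -1.5   4.71] F [ 1.9 -3.6 -4.6] M [ 1.07 -0.   -0.26]
t 32.5 tcp [ 0.5883 -0.0286  0.1298] F [-3.4  3.5  3.7] M [0.51 0.72 0.66] gap 0.121 q [-18.9  13.5  23.8 128.9 -53.   14.8 -78.3]
```

jog_arm:
  deltas:
    - [[0,0,0],[0,0,-0.05]]
    - [[0,0,-3],[0,0,-0.05]]
    - [[0,0,-10],[0,0,-0.05]]
    - [[0,0,-20],[0,0,-0.05]]

```text
t: 32.9
tcp_pos: [0.5791, -0.0311, 0.147]
orientation: [[0.704, -0.512, 0.492], [-0.624, -0.777, 0.084], [0.339, -0.366, -0.867]]
contact_force: [2.7, 3.9, -1.0]
finger_gap: 0.122
```

```bash
python3 -c "
from h import *
lk()"
```

```text
turn 82.7 tilt 0.22 off mm [  0.62  -0.54 -14.86] F [ 3.9 -1.4  2.5] M [ 0.63  0.5  -0.11]
t 32.9 tcp [ 0.5791 -0.0311  0.147 ] F [ 2.7  3.9 -1. ] M [0.64 0.07 0.5 ] gap 0.122 q [-22.8  10.9  28.2 129.3 -45.9  16.4 -82.3]
```

Coming out freely. Continuing the withdrawal.

jog_arm:
  deltas:
    - [[0,0,-15],[0,0,0]]
    - [[0,0,-30],[0,0,0]]
    - [[0,0,-55],[0,0,0]]
    - [[0,0,-90],[0,0,0]]
    - [[0,0,-110],[0,0,0]]
    - [[0,0,-110],[0,0,0]]

```text
t: 33.5
tcp_pos: [0.5252, -0.0415, 0.2451]
orientation: [[0.701, -0.512, 0.496], [-0.626, -0.775, 0.085], [0.341, -0.37, -0.864]]
contact_force: [0.7, 0.3, -0.9]
finger_gap: 0.119
```

```bash
cat > tray.py <<'E'
from wp import *
from h import cam,crop,lk
lk()
t=cam('top');crop(t['img'],225,130,305,190,9,'pics/t23.png')
X=np.array([.485,-.334,.17])
for nm,Rg in(("T",Rt),("T180",Rt@RZ(np.pi))):
    print(nm);go(X,Rg);a,m,k=ftrk(qn(),X,Rg);print(dg(a),m);a,m,k=ftrk(a,np.array([.485,-.334,.05]),Rg);print(dg(a),m)
E
python3 tray.py
```

```text
turn 82.8 tilt 0.31 off mm [   0.92    1.66 -127.26] F [ 0.2 -0.1  1.1] M [ 0.35 -0.48 -0.03]
t 33.5 tcp [ 0.5252 -0.0415  0.2451] F [ 0.7  0.3 -0.9] M [-0.11  0.59  0.03] gap 0.119 q [ -35.7   -7.5   37.3  128.8   -3.4   27.6 -122.4]
T
d [129.9, 275.2, 18.8] w [-0.0189, -0.5448, -0.5745] rows>= 6.1
[2.6, 37.4, 53.9, 94.1, -38.8, 78.9, -23.2] 10.514679477234843
[5.6, 45.0, 48.7, 99.3, -45.5, 68.5, -17.1] 13.698519820799204
T180
d [129.9, 275.2, 18.8] w [-0.7115, 0.0247, 2.474] rows>= 17.2
[-23.7, 5.9, 41.5, 118.2, -9.6, 43.3, -165.8] -2.055365788075261
[-22.6, 7.8, 42.3, 117.6, -11.8, 43.9, -167.0] -3.2443406766966336
```

View pics/t23.png

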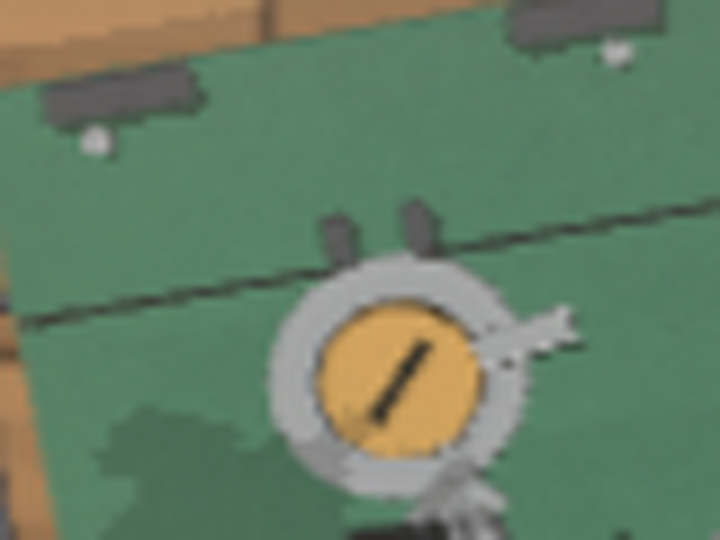

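```bash
python3 -c "
from h import *
t=cam('top')
def pl(uv):
    o,d=ray(t,uv); return o+d*((C-o)@n)/(d@n)
f=lambda u,v:(u/9+225-.5,v/9+130-.5)
w=pl(f(377,420))-pl(f(425,343)); 
L=Rl.T@w;print(np.degrees(np.arctan2(L[1],L[0])))
w=pl(f(433,410))-pl(f(368,353));L=Rl.T@w;print(np.degrees(np.arctan2(L[1],L[0])))
"
```

```text
-105.3033302678998
178.15376453734476
```

jog_arm:
  deltas:
    - [[10,25,-15],[0,-0.06,-0.06]]
    - [[28,60,-20],[0,-0.13,-0.14]]
    - [[48,102,-20],[-0.01,-0.2,-0.21]]
    - [[68,145,-15],[-0.01,-0.28,-0.3]]
    - [[88,187,-7],[-0.01,-0.37,-0.39]]
    - [[108,230,5],[-0.02,-0.46,-0.48]]
    - [[130,275,19],[-0.02,-0.545,-0.575]]
    - [[130,275,19],[-0.02,-0.545,-0.575]]
    - [[130,275,19],[-0.02,-0.545,-0.575]]
    - [[130,275,19],[-0.02,-0.545,-0.575]]

```text
t: 34.6
tcp_pos: [0.4817, -0.3411, 0.1631]
orientation: [[1.0, -0.008, -0.01], [-0.006, -0.97, 0.241], [-0.012, -0.241, -0.97]]
contact_force: [-0.6, -0.6, -0.7]
finger_gap: 0.119
```

```bash
python3 -c "
from h import *
st();go([.485,-.329,.048],Rt)"
```

```text
t 34.6 tcp [ 0.4817 -0.3411  0.1631] F [-0.6 -0.6 -0.7] M [-0.3  -0.01 -0.04] gap 0.119 q [  3.7  37.5  52.4  93.9 -37.7  77.9 -24.1]
d [4.6, 16.0, 114.6] w [0.0063, 0.0104, -0.0083] rows>= 2.3
```

jog_arm:
  deltas:
    - [[2,6,40],[0,0,0]]
    - [[3,12,75],[0,0,0]]
    - [[3,16,103],[0,0,0]]
    - [[3,16,113],[0,0,0]]
    - [[3,16,113],[0,0,0]]

```text
t: 35.1
tcp_pos: [0.4865, -0.3213, 0.0536]
orientation: [[1.0, -0.001, -0.007], [0.001, -0.969, 0.245], [-0.007, -0.245, -0.969]]
contact_force: [0.7, -0.7, -0.9]
finger_gap: 0.126
```

jog_arm:
  deltas:
    - [[0,0,0],[0,0,0]]
    - [[0,0,0],[0,0,0]]
    - [[0,0,0],[0,0,0]]
    - [[0,0,0],[0,0,0]]
    - [[0,0,-15],[0,0,0]]
    - [[0,0,-35],[0,0,0]]
    - [[0,0,-70],[0,0,0]]
    - [[0,0,-115],[0,0,0]]
    - [[0,0,-150],[0,0,0]]
    - [[0,0,-190],[0,0,0]]
    - [[0,0,-190],[0,0,0]]
  claw: -0.2

```text
t: 36.2
tcp_pos: [0.4882, -0.3725, 0.2467]
orientation: [[1.0, -0.001, 0.003], [-0.001, -0.971, 0.237], [0.003, -0.237, -0.971]]
contact_force: [-0.3, -0.8, 0.1]
finger_gap: 0.4
```

```bash
python3 -c "
from h import *
st()
s=cam('side');t=cam('top');crop(t['img'],310,170,410,250,7,'pics/t24.png');cv2.imwrite('pics/tf.png',t['img'][:,:,::-1]);cv2.imwrite('pics/sf.png',s['img'][:,:,::-1])"
```

```text
t 36.2 tcp [ 0.4882 -0.3725  0.2467] F [-0.3 -0.8  0.1] M [-0.34 -0.06 -0.02] gap 0.4 q [  6.2  35.2  54.   84.9 -35.3  86.8 -26.1]
```

View pics/t24.png

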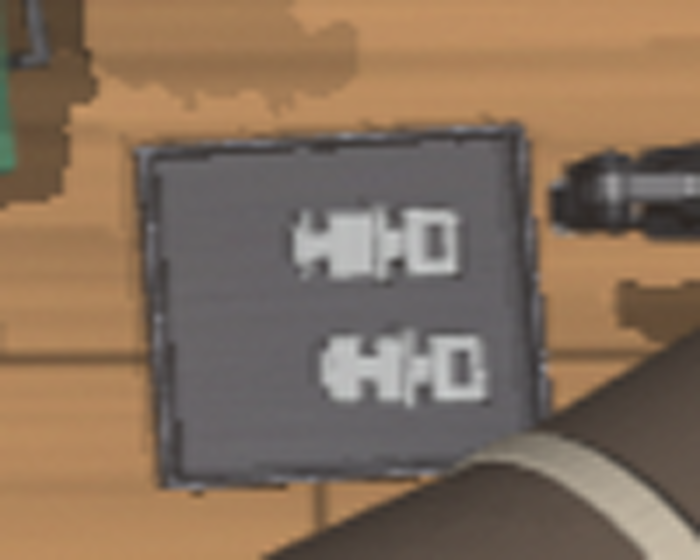

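View pics/tf.png

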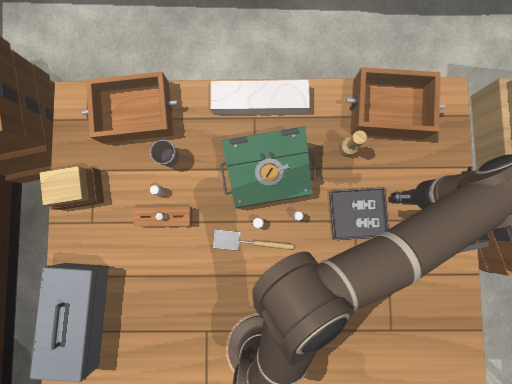

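View pics/sf.png

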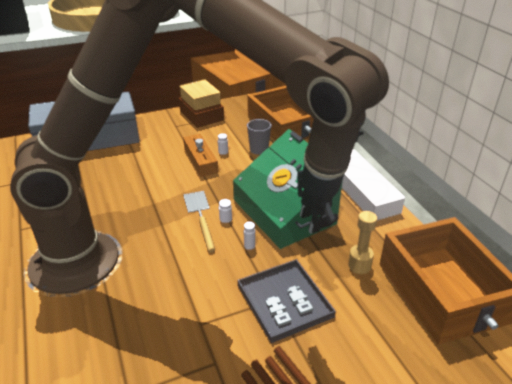

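```bash
python3 -c "
from h import *
st();print(workorder.finish_job())"
```

```text
t 36.3 tcp [ 0.4879 -0.3694  0.2418] F [ 0.2  0.  -0.9] M [-0.26 -0.06  0.  ] gap 0.399 q [  6.2  35.4  53.8  85.3 -35.4  86.6 -26. ]
the job is handed in; nothing more can be done
None
```

The chest lock is open and both keys are lying flat in the tray. I handed the job in at about 36 s, and it gave no verdict.

- **First key (y = 0.28, nearer the chest):** it went fully home, then hit the ward at about 0.3 rad. I turned it back, pulled it out and put it in the tray.
- **Second key (y = 0.39):** it went fully home and turned the latch to its stop, then I pulled it out and put it in the tray.

**Last checks:**
- **Latch:** the slot angle in the top picture puts it at about 1.34 rad, against the 1.2 needed. That is good to a few degrees.
- **Blank and other things:** the blank is still in its pocket and the other things look unmoved. I judged both by eye from the pictures.
- **Arm:** it is clear of everything, with about 1 N at the wrist.

**What went wrong on the way:**
- **Grip height:** the visible finger tips sat about 20 mm short of where I took them to be. The first key was gripped only near its top, and my first grab at the second key missed. I went about 20 mm lower and it held.
- **Joint limits:** my first approach to the lock with the second key stalled with two joints at their limits and the tool about 8 mm off line. I backed out and came in again by another route.

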